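# Hang the cleaned stencil on the rail by its S-hook

### The arm

A 7-joint arm with a two-finger parallel gripper is mounted at the origin on a cart in front of the work surface, level with it; the furniture and walls round the work are solid. World frame = base frame: x ahead of the robot, y to its left, z up, the work surface at z = 0. Lengths are in mm, angles in rad, forces in N, time in s.
With the tool pointing down it reaches from about 400 to 875 mm from the base axis. Payload 4.4 kg.
Tool frame: the origin (TCP) lies midway between the tips of the shut fingers; the grasp point (between the pads) lies 19 mm behind it (ctrl.pinch_z is the distance from the TCP to the grasp point, in mm); z points along the fingers, y is the line along which they close (so a half turn about z gives the same grasp; the last joint's range is limited). The gripper opens to 85 mm and grips with 20 to 120 N. Pads are 22 mm wide; open, the fingers measure 114 mm over their backs; the gripper's body (76 mm by 85 mm) begins 54 mm behind the grasp point. The pads swing forward as they close: fully open they stand 13 mm farther back than shut.
Start: joints at [1.26, 0.628, 0.038, 1.517, -0.027, 0.996, -0.02], TCP at [157.563, -630.628, 231.313] pointing down, gripper open.
Joint ranges: [-3.06, 3.06], [-0.37, 2.12], [-1.25, 1.32], [0.18, 2.47], [-1.1, 4.24], [0.23, 1.98], [-2.94, 2.94]. Speed limits (rad/s): [2.57, 2.57, 3.14, 3.14, 3.14, 3.14, 3.14].

### API

Orientations are given as [roll, pitch, yaw] about the fixed x, y, z axes, in that order (R = Rz(yaw) Ry(pitch) Rx(roll)).
In Python, from cell import read_state, cams, order, ctrl gives the robot as it stands.
- The arm moves only by the tool move_arm, never from a script. Its argument "targets" is text: rows parted by semicolons, each of 7 numbers parted by spaces: the gripper's target within -1 to 1 (fully open at 1, half-way at 0, shut at -1), then the shift along the tool's x, y, z in cm, then the turn, a rotation vector about the tool's x, y, z in degrees. A call has 1 to 5 rows; each row shifts and turns the commanded pose from where the row before left it, along the tool's axes as they then stand; what a row does not reach is not made up. A row lasts 1/12 s, in which the tool goes at most 41.7 mm and 7.16 degrees, less where a joint would pass 70% of its speed; a pose out of reach is approached as far as the arm can. A call with a gripper value outside its range is refused whole. The fingers move at their own pace and stop on an object; the grip force is fixed at half the most. Time passes only in rows, so rows that do not move let the fingers close. It gives the time, the measured TCP pose, the force, the opening and the grip force at its end, in the units of the state.
- read_state(): the state, without advancing time (a new reading comes with each control period).
- cams.get_image(name): name is "side" or "top" or "wrist"; returns a dict with "color" (420x560x3 uint8, red, green, blue), "fovy" (degrees; the focal length in pixels is half the picture's height over the tangent of half this angle, whatever the lens; pixels are square), "cx", "cy" (the principal point, pixels), "k1" (the pictures are not rectified: a ray, as slopes to the right and down, at radius r is drawn at 1 + k1 r^2 times it, then the intrinsics apply), "rvec" (rotation vector, rad) and "tvec" (3), from world to camera coordinates, as OpenCV has them. Camera axes: x right, y down, z forward; pixel columns grow to the right and rows downward; lengths in mm; the calibration is good to about 2 mm. A picture is of the moment at which its call begins. There is no depth.
- order.finish_job(): hands the job in; it is judged then, once.
The state is a dict: "clock": time; "qpos": joint angles; "qd": joint speeds; "tau": joint torques, N m; "eef_pos": TCP position; "tool_rot": TCP orientation; "force": force on the tool from outside, world axes, zero at the start; "torque": the same for the moment, N m; "width": finger opening in mm; "gripper_force": force on a finger pad.
Only numpy, scipy, OpenCV 4.12 (cv2) and the standard library are available. Lean on these libraries where they do the work, as an engineer would, in place of code of your own. Each camera call takes 0.05 s, during which the arm holds its last target. There are 200 camera calls.

### The job

Take the loose S-hook off the hanging rail, thread its lower end through the small hole in the swivelling hanging strap of the tall stencil in the wire rack, lift the stencil out on the hook and hang it gently on the rail by the hook, clear of the plate already hanging there, and at rest. The stencil has just been degreased, so never touch it with the gripper, only with the hook, and feel your way: the thin sheet must not be pushed hard. Leave everything else alone.

Things in the scene. Friction and masses are not known exactly. Their poses are not given: they have to be found in the camera images.
- s_hook: The loose S-hook, 5 mm steel wire, 99 mm tall, flat in its own xz plane, 40 g, hanging on the rail with nothing on it. Origin = centre of the upper bend (a half circle, 32 mm between wire centres), which runs down into two parallel legs at x = -16 and +16 mm. At the start +x points away from the robot and the lower prong (-x side) towards it.
- hook_grip (a point): Between the S-hook's two straight legs (z = 0 to -24 mm), 6 mm under its origin; axes as the hook's. Grip firmly across both legs, 37 mm over the outsides, from above, closing along x. The leg at x = +16 ends free at z = -24, so the rail goes in and out under that leg, on the +x side. The other leg slants on from there to (x, z) = (12, -63) mm.
- hook_bend (a point): Lowest point of the S-hook's lower bend (12 mm radius), on the wire's centre line, 78 mm under the hook's origin. Axes as the hook's.
- hook_tip (a point): Centre of the rounded end of the S-hook's prong, 23 mm to -x and 68 mm under the hook's origin. The prong is straight for 20 mm and points to -x and 25 degrees upward; it starts 5 mm to -x of the bend's lowest point. Axes as the hook's.
- stencil: The tall stencil, upright in one of the rack's three slots (which varies): bare metal sheet 3 mm thick (x), 90 mm wide (y), 95 mm tall, with a five-petalled opening and a riveted hanging strap standing up above it. Origin = middle of its lower edge; z up the sheet, -x faces the robot. 0.17 to 0.26 kg with the strap. Loose: its top leans up to 5 mm either way in its slot, 2 mm sideways play.
- rivet (a point): The rivet of the strap, in the sheet's middle 83 mm above its lower edge; axes as the stencil's. The strap (22 mm wide, on the -x face, x = -1.8 to -4.3 mm) swivels on it about x against friction (0.7 N at the hole), up to 0.38 rad to either side; how it stands varies and is not reported. A 9 mm hole, axis x, lies 30 mm from the rivet, 9 mm from the strap's rounded upper end.
- rail: The hanging rail (fixed): a level 12 mm steel tube along its y, axis 235 mm above the table, between posts at y = -190 and +190 mm; flat feet 100 mm long (x) under the posts and a thin tie bar low down. Origin on the table under the tube's middle; x points away from the robot. A hook hangs with its origin 7.5 mm under the tube's axis.
- rail_mid (a point): Middle of the rail tube's axis, 235 mm above the table. Axes as the rail's.
- rack: The wire draining rack (fixed), 125 mm (x) by 105 mm (y). Slots at x = -34, 0 and +34 mm, each a pair of wire hoops 68 mm high that hold a sheet with 1.6 mm of play; the sheets stand on runners 13 mm above the table. Origin on the table under its middle.
- low_plate_a: A low stencil without a tab in the rack, 90 x 3 x 75 mm, with a four-pointed opening. Origin = middle of its lower edge. Leave alone.
- low_plate_b: A low stencil without a tab in the rack, 90 x 3 x 75 mm, with a round opening. Origin = middle of its lower edge. Leave alone.
- hung_plate: A stencil already hanging by its own S-hook on the -y half of the rail: 90 mm wide along y, reaching 200 mm below the rail's axis. Same origin and axes as the loose hook (centre of its hook's upper bend). Leave alone.
- brush: Flat dusting brush with a red handle lying on the table, 186 x 30 x 20 mm. Leave alone.
- scoop: Aluminium scoop lying on the table, 176 x 55 x 23 mm. Leave alone.
- scraper: Red plastic scraper lying on the table, 107 x 64 x 8 mm. Leave alone.

How it is judged:
By the outcome, as a careful person would: the job done as asked, in the order asked, and still so for the second after the job is handed in, with the robot touching nothing.
It also fails if it takes over 72 s, if anything falls off the work surface, if the arm or the gripper's body presses on something with over 40 N, if the wrist force passes 120 N, or if a joint passes its speed limit or range.

## Working session

There is one attempt and no reset: what is moved stays moved. The work goes in short steps, Python scripts to look and compute and a tool call to move; the robot and the scene stay as the last step left them, time stands still between calls to the robot, and variables do not carry over. Pictures are saved under pics/ and viewed, at most 10 in all, crops included, and the job is handed in when it is done.

Besides the shell and the picture viewer there is one more tool, called after "Request:" by a JSON object that holds its "api" and its "payload", one argument or row to a line. move_arm: Moves the arm, as the interface text tells. Its arguments: {"type":"object","properties":{"targets":{"type":"string"}},"required":["targets"]}

```bash
mkdir -p pics; ls; cat > h.py <<'E'
import numpy as np, cv2
from cell import read_state, cams, order, ctrl
from scipy.spatial.transform import Rotation as Rn
def shot(n,f):
    im=cams.get_image(n); cv2.imwrite(f'pics/{f}.png',im['color'][:,:,::-1])
    import pickle; pickle.dump(im,open(f'pics/{f}.pkl','wb')); return im
def load(f):
    import pickle; return pickle.load(open(f'pics/{f}.pkl','rb'))
def cam(im):
    f=im['color'].shape[0]/2/np.tan(np.radians(im['fovy'])/2)
    K=np.array([[f,0,im['cx']],[0,f,im['cy']],[0,0,1.]]); return K,np.array([im['k1'],0,0,0,0.]),np.array(im['rvec'],float),np.array(im['tvec'],float)
def proj(im,P):
    K,d,r,t=cam(im); return cv2.projectPoints(np.array(P,float).reshape(-1,3),r,t,K,d)[0].reshape(-1,2)
def ray(im,uv):
    K,d,r,t=cam(im); R=cv2.Rodrigues(r)[0]
    s=cv2.undistortPoints(np.array([[uv]],float),K,d).ravel()
    v=R.T@np.array([s[0],s[1],1]); return -R.T@t, v/np.linalg.norm(v)
def onplane(im,uv,ax,val):
    o,v=ray(im,uv); return o+v*(val-o[ax])/v[ax]
def tri(obs):
    A=np.zeros((3,3));b=np.zeros(3);L=[]
    for im,uv in obs:
        o,v=ray(im,uv);M=np.eye(3)-np.outer(v,v);A+=M;b+=M@o;L.append((o,M))
    p=np.linalg.solve(A,b); return p,[np.linalg.norm(M@(p-o)) for o,M in L]
def crop(f,x0,y0,w,h,s,out):
    im=cv2.imread(f'pics/{f}.png')[y0:y0+h,x0:x0+w]; cv2.imwrite(f'pics/{out}.png',cv2.resize(im,None,fx=s,fy=s,interpolation=cv2.INTER_CUBIC))
E
python3 - <<'E'
from h import *
a=shot('side','s0');b=shot('top','t0')
for i in(a,b):
    print(i['fovy'],i['k1'],ray(i,(280,210)))
s=read_state();print(s['eef_pos'],s['tool_rot'],s['width'],s['clock'],ctrl.pinch_z)
cv2.imwrite('pics/both.png',cv2.resize(np.vstack([a['color'],b['color']])[:,:,::-1],None,fx=.714,fy=.714))
E
```

```text
pics
49.03285011982639 0.01385532309240457 (array([ -157.47149673, -1209.55969   ,   797.60988779]), array([ 0.46784107,  0.77092888, -0.43219601]))
51.66537137760636 -0.11304806542711078 (array([ 322.28586538,  -70.00701956, 1335.60224967]), array([ 1.91600206e-01, -3.07556478e-04, -9.81473009e-01]))
[ 157.41693973 -630.07237986  230.47723402] [-3.13986036e+00  3.40292978e-05  2.44789962e-01] 85.503507559917 0.1 18.700000000000003
```

View pics/s0.png

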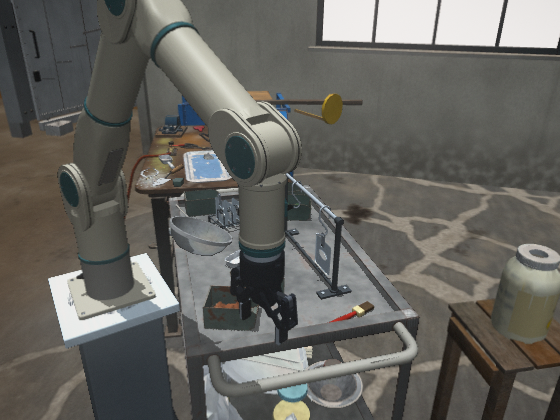

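View pics/t0.png

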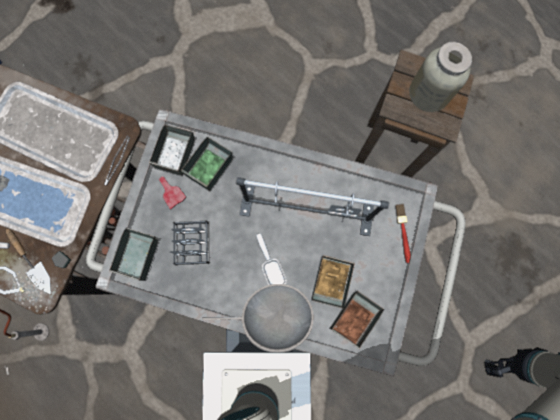

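```bash
python3 - <<'E'
from h import *
a=load('s0');b=load('t0')
c1=cv2.resize(cv2.imread('pics/t0.png')[165:245,235:395],None,fx=5,fy=5,interpolation=cv2.INTER_CUBIC)[:,:800]
c2=cv2.resize(cv2.imread('pics/t0.png')[210:275,165:215],None,fx=3,fy=3,interpolation=cv2.INTER_CUBIC)
c3=cv2.resize(cv2.imread('pics/s0.png')[160:220,200:300],None,fx=3,fy=3,interpolation=cv2.INTER_CUBIC)
o=np.zeros((600,800,3),np.uint8);o[:400]=c1;o[400:400+195,:150]=c2;o[400:580,160:460]=c3
c4=cv2.resize(cv2.imread('pics/s0.png')[160:225,280:350],None,fx=3,fy=3,interpolation=cv2.INTER_CUBIC);o[400:595,470:680]=c4
cv2.imwrite('pics/c0.png',o)
for p in[(243,182),(385,204)]: print(onplane(b,p,2,235))
for p in[(190,243)]: print(onplane(b,p,2,65))
E
```

```text
[611.7874685  26.7078935 235.       ]
[ 553.44784583 -344.58718378  235.        ]
[470.65255528 195.42268949  65.        ]
```

View pics/c0.png

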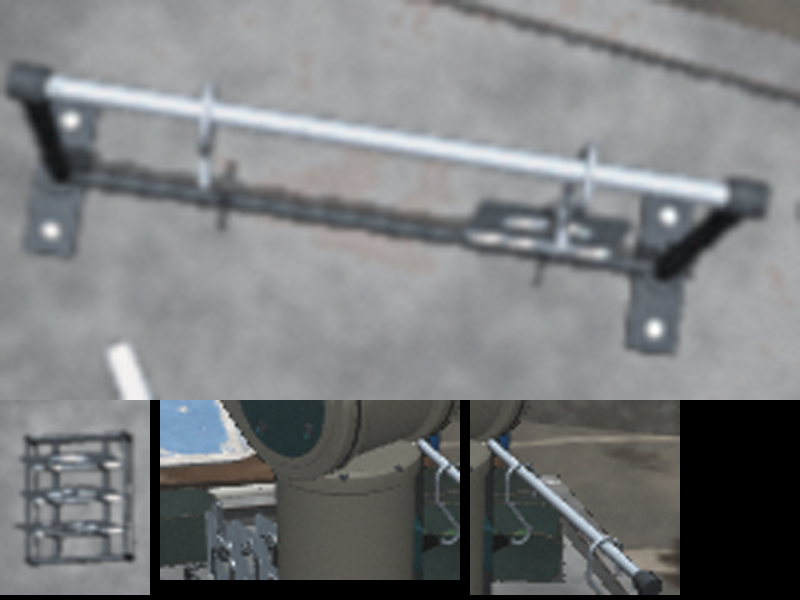

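```bash
python3 - <<'E'
from h import *
b=load('t0')
A=onplane(b,(240.6,181),2,238);B=onplane(b,(384.6,204),2,238);print(A,B,np.linalg.norm(A-B),(A+B)/2)
y=(A-B)/np.linalg.norm(A-B);print('yaw',np.arctan2(-y[0],y[1]))
for p in [(276.4,184.5),(235+590/5,165+170/5)]:
    H=onplane(b,p,2,244);print(H,(H-(A+B)/2)@y)
E
```

```text
[613.69836047  32.78079326 238.        ] [ 552.81558186 -342.78172098  238.        ] 380.46539241976814 [ 583.25697116 -155.00046386  238.        ]
yaw -0.1607127952390127
[602.78982041 -60.92900618 244.        ] 95.98488595373611
[ 564.61259902 -259.15490883  244.        ] -105.79576278401464
```

Request:
{"api": "move_arm", "payload": {
  "targets": "1 0 0 -1.5 0 0 -6.7; 1 0 0 -1.5 0 0 -6.7; 1 0 0 -1.5 0 0 -6.7; 1 0 0 -1.5 0 0 -6.7; 1 0 0 -1.5 0 0 -6.7"
}}

```text
clock: 0.52
eef_pos: [157.4, -630.3, 306.5]
tool_rot: [-3.141, -0.001, 0.835]
force: [-0.4, -0.3, 0.6]
width: 85.0
gripper_force: 0.0
```

Request:
{"api": "move_arm", "payload": {
  "targets": "1 0 0 -1.5 0 0 -6.7; 1 0 0 -1.5 0 0 -6.7; 1 0 0 -1.5 0 0 -6.7; 1 0 0 -1.5 0 0 -6.7; 1 0 0 -1.5 0 0 -6.7"
}}

```text
clock: 0.93
eef_pos: [157.4, -630.3, 381.5]
tool_rot: [-3.141, -0.001, 1.42]
force: [-0.2, -0.1, 0.5]
width: 85.6
gripper_force: 0.0
```

Request:
{"api": "move_arm", "payload": {
  "targets": "1 3.1 1.7 0 0 0 0; 1 3.1 1.7 0 0 0 0; 1 3.1 1.7 0 0 0 0; 1 3.1 1.7 0 0 0 0; 1 3.1 1.7 0 0 0 0"
}}

```text
clock: 1.35
eef_pos: [266.2, -489.1, 380.9]
tool_rot: [-3.141, -0.001, 1.414]
force: [0.7, 0.6, 0.6]
width: 85.2
gripper_force: 0.0
```

Request:
{"api": "move_arm", "payload": {
  "targets": "1 3.1 1.7 0 0 0 0; 1 3.1 1.7 0 0 0 0; 1 3.1 1.7 0 0 0 0; 1 3.1 1.7 0 0 0 0; 1 3.1 1.7 0 0 0 0"
}}

```text
clock: 1.77
eef_pos: [374.3, -349.3, 381.1]
tool_rot: [-3.141, -0.0, 1.414]
force: [0.1, -0.6, -0.4]
width: 85.5
gripper_force: 0.0
```

Request:
{"api": "move_arm", "payload": {
  "targets": "1 3.1 1.7 0 0 0 0; 1 3.1 1.7 0 0 0 0; 1 3.1 1.7 0 0 0 0; 1 3.1 1.7 0 0 0 0; 1 3.1 1.7 0 0 0 0"
}}

```text
clock: 2.18
eef_pos: [482.4, -209.6, 381.1]
tool_rot: [-3.141, 0.0, 1.414]
force: [0.3, -1.1, -0.2]
width: 85.4
gripper_force: 0.0
```

```bash
python3 - <<'E'
from h import *
w=shot('wrist','w1');s=read_state()
print(s['eef_pos'],s['tool_rot'],s['qpos'])
o,v=ray(w,(280,210));R=Rn.from_euler('xyz',s['tool_rot']).as_matrix()
print(o,v,w['fovy'],'tool frame',R.T@(o-s['eef_pos']),R.T@v)
a=shot('side','s1')
E
```

```text
[ 487.41486758 -201.30893612  381.3980938 ] [ 3.13819295 -0.00670026  1.42461264] [ 0.66831662  0.33367524 -0.4551631   1.62228156  0.14658413  1.21817016
  0.03841708]
[ 495.79086728 -133.70010232  523.47677804] [-0.0576968  -0.30728687 -0.94986623] 61.94667598054593 tool frame [  69.05823597   -1.08001098 -141.62364886] [-0.31877101 -0.0155429   0.94770431]
```

Request:
{"api": "move_arm", "payload": {
  "targets": "1 3.1 1.75 -0.4 0 0 0; 1 3.1 1.75 0 0 0 0; 1 3.1 1.75 0 0 0 0; 1 3.1 1.75 0 0 0 0; 1 3.1 1.75 0 0 0 0"
}}

```text
clock: 2.7
eef_pos: [593.1, -71.0, 384.9]
tool_rot: [-3.141, 0.001, 1.413]
force: [1.5, 0.1, 1.1]
width: 85.3
gripper_force: 0.0
```

```bash
python3 - <<'E'
from h import *
w=shot('wrist','w2');s=read_state()
print(s['eef_pos'],s['tool_rot'])
O=np.array([598.6,-60.3,227.5]);print(proj(w,[O+[0,0,16],O+[0,0,7.5]]))
a=shot('side','s2')
big=np.vstack([cv2.resize(a['color'][100:260,120:400],(560,320)),w['color']])[:,:,::-1]
cv2.imwrite('pics/c2.png',cv2.resize(big,None,fx=.8,fy=.8))
E
```

```text
[596.79097144 -62.01127848 384.59182906] [ 3.13984443 -0.00776376  1.42307925]
[[286.17120805 178.21190016]
 [286.08966475 175.95700504]]
```

View pics/c2.png

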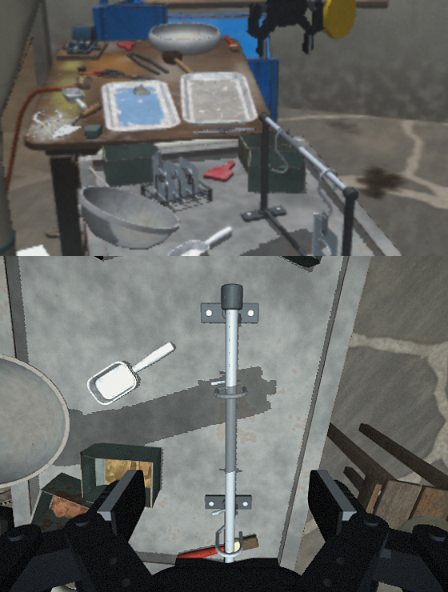

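```bash
python3 - <<'E'
from h import *
w=load('w2');s=load('s2')
c=cv2.resize(w['color'][140:200,250:330],(640,480),interpolation=cv2.INTER_CUBIC)
c[:240,440:]=0
d=cv2.resize(s['color'][165:235,195:265],(200,200),interpolation=cv2.INTER_CUBIC)
o=np.zeros((600,800,3),np.uint8);o[:480,:640]=cv2.resize(w['color'][140:200,250:330],(640,480),interpolation=cv2.INTER_CUBIC)
cv2.imwrite('pics/c3.png',o[:480,:640,::-1])
cv2.imwrite('pics/c4.png',cv2.resize(s['color'][160:240,185:285],(800,600),interpolation=cv2.INTER_CUBIC)[:,:,::-1])
E
```

```text
(no output)
```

View pics/c3.png

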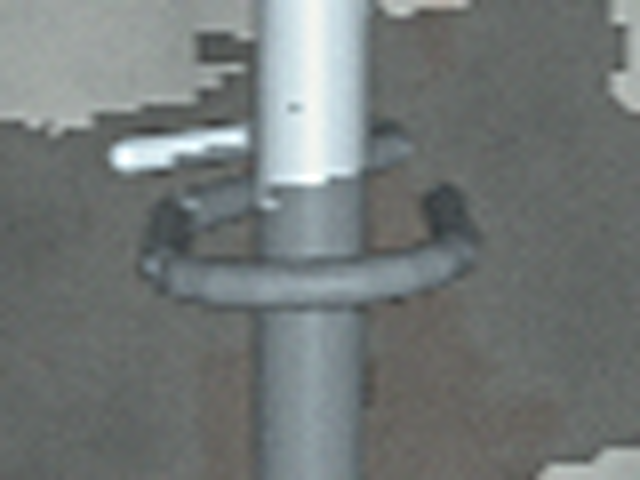

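```bash
python3 - <<'E'
from h import *
w=load('w2');H=onplane(w,(289,175.25),2,243.5);print(H)
for y in(0,479): 
  print(onplane(w,(250+312/8-(0.4 if y else 0),140+y/8),2,240))
print(onplane(w,(250+125/8,140+155/8),2,159.5), onplane(w,(250+400/8,140+145/8),2,160))
s=read_state();print(s['eef_pos'],s['tool_rot'])
E
```

```text
[601.30082433 -58.18899481 243.5       ]
[605.68157831 -30.08104307 240.        ]
[597.62249933 -80.1973487  240.        ]
[577.95281965 -56.06903582 159.5       ] [614.0518624  -60.38100605 160.        ]
[594.74785124 -64.73978418 384.48360457] [-3.14137571 -0.00535683  1.42338668]
```

Request:
{"api": "move_arm", "payload": {
  "targets": "1 0 0 0 0 0 0; 1 0 0 0 0 0 0"
}}

```text
clock: 2.97
eef_pos: [592.0, -72.8, 384.8]
tool_rot: [-3.14, 0.001, 1.413]
force: [0.2, -0.5, -0.3]
width: 85.6
gripper_force: 0.0
```

Request:
{"api": "move_arm", "payload": {
  "targets": "1 0 0 0 0 0 0"
}}

```text
clock: 3.05
eef_pos: [591.9, -73.5, 385.1]
tool_rot: [-3.141, 0.001, 1.412]
force: [-0.1, -1.3, 0.1]
width: 85.1
gripper_force: 0.0
```

```bash
python3 - <<'E'
from h import *
w0=load('w2');w=shot('wrist','w3');s=read_state();print(s['eef_pos'],s['tool_rot'])
t=w0['color'][155:182,264:312]
r=cv2.matchTemplate(w['color'],t,cv2.TM_CCOEFF_NORMED);_,m,_,l=cv2.minMaxLoc(r);print(m,l)
p=(289+l[0]-264,175.25+l[1]-155);print(p,onplane(w,p,2,243.5))
E
```

```text
[591.93349651 -73.52617194 385.3008959 ] [-3.14128584e+00  1.06218395e-03  1.41151918e+00]
0.8889216184616089 (265, 152)
(290, 172.25) [601.35288076 -58.53490297 243.5       ]
```

Request:
{"api": "move_arm", "payload": {
  "targets": "1 0.8 0.3 2 0 0 0; 1 0.8 0.3 2.5 0 0 0; 1 0 0 2.5 0 0 0; 1 0 0 2.5 0 0 0; 1 0 0 2.5 0 0 0"
}}

```text
clock: 3.52
eef_pos: [600.6, -58.2, 264.6]
tool_rot: [3.141, 0.001, 1.412]
force: [0.6, -0.1, -0.5]
width: 85.0
gripper_force: 0.0
```

Request:
{"api": "move_arm", "payload": {
  "targets": "1 0 0 2 0 0 0; 1 0 0 1.5 0 0 0; 1 0 0 1.5 0 0 0; 1 0 0 0.8 0 0 0; 1 0 0 0.4 0 0 0"
}}

```text
clock: 3.93
eef_pos: [600.1, -58.0, 202.3]
tool_rot: [-3.14, 0.001, 1.413]
force: [-0.2, 0.0, -0.4]
width: 85.1
gripper_force: 0.0
```

Request:
{"api": "move_arm", "payload": {
  "targets": "1 0 0 0 0 0 0; 0.2 0 0 0 0 0 0; 0.1 0 0 0 0 0 0; 0 0 0 0 0 0 0; 0 0 0 0 0 0 0"
}}

```text
clock: 4.35
eef_pos: [601.4, -56.8, 204.1]
tool_rot: [3.14, -0.0, 1.414]
force: [0.5, -0.1, -0.4]
width: 42.8
gripper_force: 0.0
```

Request:
{"api": "move_arm", "payload": {
  "targets": "-0.1 0 0 0 0 0 0; -0.15 0 0 0 0 0 0; -0.5 0 0 0 0 0 0; -1 0 0 0 0 0 0; -1 0 0 0 0 0 0"
}}

```text
clock: 4.77
eef_pos: [601.1, -56.7, 204.0]
tool_rot: [3.141, 0.0, 1.414]
force: [-2.0, 0.8, 5.4]
width: 34.6
gripper_force: 59.1
```

Request:
{"api": "move_arm", "payload": {
  "targets": "-1 0 0 0 0 0 0; -1 0 0 0 0 0 0; -1 0 0 0 0 0 0"
}}

```text
clock: 5.02
eef_pos: [601.1, -56.7, 203.9]
tool_rot: [3.141, 0.0, 1.414]
force: [-2.8, -0.1, 5.6]
width: 34.7
gripper_force: 59.1
```

Request:
{"api": "move_arm", "payload": {
  "targets": "-1 0 0 -0.6 0 0 0; -1 0 0 -1.0 0 0 0; -1 0 0 -1.0 0 0 0; -1 0 0 -0.5 0 0 0; -1 0 0 0 0 0 0"
}}

```text
clock: 5.43
eef_pos: [602.2, -56.7, 236.3]
tool_rot: [3.138, -0.0, 1.414]
force: [-0.1, 0.3, 0.0]
width: 34.6
gripper_force: 59.5
```

Request:
{"api": "move_arm", "payload": {
  "targets": "-1 0 0 0 0 0 0; -1 0 -0.7 -0.9 0 0 0; -1 0 -0.7 -1 0 0 0; -1 0 -0.7 -1 0 0 0; -1 0 -0.6 -0.4 0 0 0"
}}

```text
clock: 5.85
eef_pos: [574.1, -52.2, 269.4]
tool_rot: [3.139, -0.0, 1.414]
force: [0.5, 0.7, 0.3]
width: 34.9
gripper_force: 59.6
```

Request:
{"api": "move_arm", "payload": {
  "targets": "-1 0 -1 -0.3 0 0 0; -1 0 -1.5 -0.3 0 0 0; -1 0 -2 -0.3 0 0 0; -1 0 -2 0 0 0 0; -1 0 -1 0 0 0 0"
}}

```text
clock: 6.27
eef_pos: [497.2, -40.5, 276.5]
tool_rot: [-3.14, 0.001, 1.415]
force: [0.0, 1.0, 0.1]
width: 34.8
gripper_force: 59.6
```

```bash
python3 - <<'E'
from h import *
w=shot('wrist','w4');a=shot('side','s4');b=shot('top','t4')
s=read_state();print(s['eef_pos'],s['tool_rot'],s['force'],s['width'],s['clock'])
o=np.zeros((600,800,3),np.uint8)
o[:240,:400]=cv2.resize(a['color'][165:225,190:290],(400,240),interpolation=cv2.INTER_CUBIC)
o[:240,400:800]=cv2.resize(a['color'][120:240,230:430],(400,240),interpolation=cv2.INTER_CUBIC)
o[240:600,:320]=cv2.resize(b['color'][210:270,160:213],(320,360),interpolation=cv2.INTER_CUBIC)
o[240:600,320:800]=cv2.resize(w['color'],(480,360),interpolation=cv2.INTER_AREA)
cv2.imwrite('pics/c5.png',o[:,:,::-1])
E
```

```text
[500.16152386 -41.01884188 276.7564171 ] [3.14048259e+00 4.40088840e-04 1.41426226e+00] [ 0.83616001 -0.48092056 -0.23081155] 34.59377033198972 6.4167
```

View pics/c5.png

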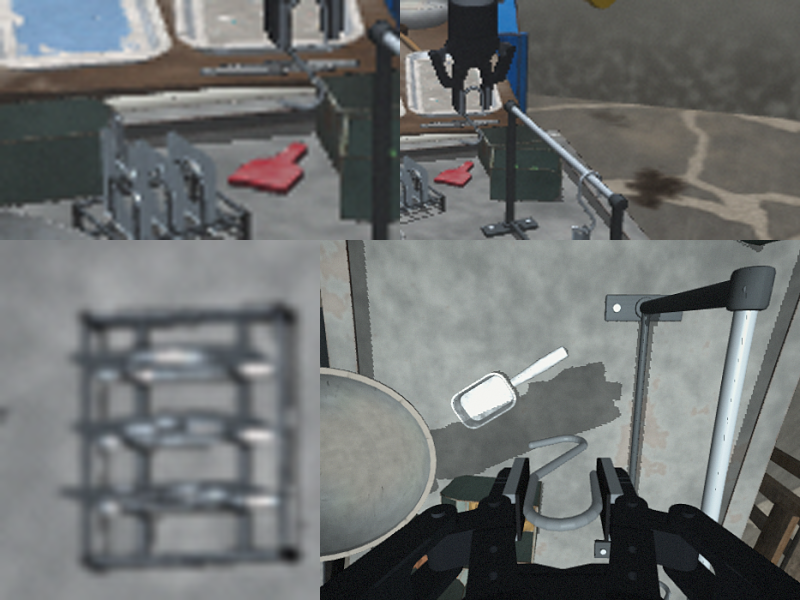

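Request:
{"api": "move_arm", "payload": {
  "targets": "-1 2.5 -0.8 0 0 0 0; -1 3.5 -1 0 0 0 0; -1 3.5 -1 0 0 0 0; -1 3.5 -1 0 0 0 0; -1 3.5 -0.8 0 0 0 0"
}}

```text
clock: 6.83
eef_pos: [481.3, 131.0, 276.4]
tool_rot: [3.141, -0.001, 1.413]
force: [1.1, 0.2, 0.1]
width: 34.4
gripper_force: 59.6
```

Request:
{"api": "move_arm", "payload": {
  "targets": "-1 1.8 -0.4 0 0 0 0; -1 0 0 0 0 0 0; -1 0 0 0 0 0 0; -1 0 0 0 0 0 0"
}}

```text
clock: 7.17
eef_pos: [480.2, 146.7, 276.0]
tool_rot: [3.142, 0.001, 1.413]
force: [0.2, 0.0, 0.2]
width: 34.8
gripper_force: 59.6
```

```bash
python3 - <<'E'
from h import *
w=shot('wrist','w5');s=read_state();print(s['eef_pos'],s['tool_rot'])
print(proj(w,[[436,195,126],[504,195,126],[470,195,0]]))
E
```

```text
[480.19523435 146.22590927 276.00706114] [3.14156539e+00 8.25508137e-04 1.41184086e+00]
[[219.38142839 141.18627354]
 [300.769969   127.99487608]
 [266.63091727 122.97251411]]
```

Request:
{"api": "move_arm", "payload": {
  "targets": "-1 0.5 1.5 -1 0 0 0; -1 0.3 2.5 -1 0 0 0; -1 0.3 2.5 -1 0 0 0; -1 0.2 1.5 -1 0 0 0; -1 0.2 1 -0.5 0 0 0"
}}

```text
clock: 7.63
eef_pos: [573.6, 145.8, 322.1]
tool_rot: [3.139, -0.0, 1.409]
force: [0.4, 0.1, 0.3]
width: 34.8
gripper_force: 59.7
```

Request:
{"api": "move_arm", "payload": {
  "targets": "-1 0 0 2 0 0 0; -1 0 0 2.5 0 0 0; -1 0 0 2.5 0 0 0; -1 0 0 2.5 0 0 0; -1 0 0 1 0 0 0"
}}

```text
clock: 8.05
eef_pos: [569.4, 145.4, 212.9]
tool_rot: [-3.137, 0.003, 1.411]
force: [-0.4, -1.0, -1.3]
width: 34.6
gripper_force: 59.7
```

Request:
{"api": "move_arm", "payload": {
  "targets": "-1 0 0 0 0 0 0; -1 0 0 0 0 0 0; -1 0 0 0 0 0 0"
}}

```text
clock: 8.3
eef_pos: [571.9, 148.4, 217.8]
tool_rot: [3.139, -0.001, 1.413]
force: [0.3, 0.9, -0.1]
width: 34.7
gripper_force: 59.7
```

```bash
python3 - <<'E'
from h import *
w=shot('wrist','w6');s=read_state();print(s['eef_pos'],s['tool_rot'])
print(proj(w,[[436,195,126],[504,195,126],[470,195,0]]))
a=load('w5')['color'];b=w['color']
o=np.zeros((600,800,3),np.uint8)
o[:300,:400]=cv2.resize(a,(400,300),interpolation=cv2.INTER_AREA)
o[:300,400:]=cv2.resize(b,(400,300),interpolation=cv2.INTER_AREA)
u=proj(load('w5'),[[470,195,90]])[0].astype(int);v=proj(w,[[455,195,90]])[0].astype(int);print(u,v)
def cr(im,c):
    x=np.clip(c[0]-100,0,360);y=np.clip(c[1]-75,0,270);print(x,y);return cv2.resize(im[y:y+150,x:x+200],(400,300),interpolation=cv2.INTER_CUBIC)
o[300:,:400]=cr(a,u);o[300:,400:]=cr(b,v)
cv2.imwrite('pics/c6.png',o[:,:,::-1])
E
```

```text
[571.87240039 148.67602525 218.021801  ] [ 3.13872705e+00 -1.37608198e-03  1.41355998e+00]
[[ 71.41184577 175.85093612]
 [170.14026441 160.40101801]
 [175.27048635 143.81022335]]
[262 130] [122 161]
162 55
22 86
```

View pics/c6.png

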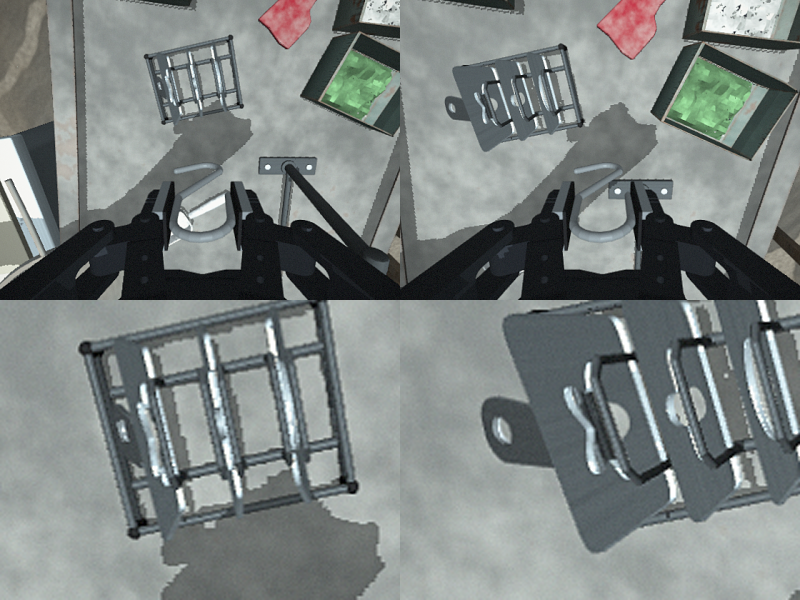

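```bash
python3 - <<'E'
from h import *
a=load('w5');b=load('w6')
print('hole',tri([(a,(223,120)),(b,(73,152.2))]))
print('c1',tri([(a,(220.5,76)),(b,(74.5,96))]))
print('c2',tri([(a,(244.5,172.5)),(b,(120.5,211))]))
for p in [(74.5,96),(120.5,211)]: print(onplane(b,p,2,107))
# rack base corners z~? left crop
for p in [(85,348),(320,302),(135,533),(352,488)]: print(onplane(a,(162+p[0]/2,55+(p[1]-300)/2),2,13))
for z in (122,124,126,128): print(onplane(b,(73,152.2),2,z))
# zoom crops
c=np.hstack([cv2.resize(a['color'][65:185,200:260],(300,600),interpolation=cv2.INTER_CUBIC),cv2.resize(b['color'][90:215,55:135],(384,600),interpolation=cv2.INTER_CUBIC)])
cv2.imwrite('pics/c7.png',c[:,:,::-1])
E
```

```text
hole (array([442.62016425, 210.70623017, 126.40348117]), [np.float64(0.5098331158302336), np.float64(0.5098331158301899)])
c1 (array([444.60283822, 245.62418007, 106.64092895]), [np.float64(0.025610660513589515), np.float64(0.02561066051356138)])
c2 (array([448.05496044, 160.360254  , 101.72337364]), [np.float64(0.7665094113391876), np.float64(0.7665094113392076)])
[444.80103474 245.61958191 107.        ]
[450.8841748  160.89993055 107.        ]
[412.09269192 252.16610737  13.        ]
[541.00750283 254.94194673  13.        ]
[417.97547357 147.82552086  13.        ]
[547.08751547 153.95720987  13.        ]
[439.95830748 209.93159294 122.        ]
[441.17397548 210.05180718 124.        ]
[442.38964348 210.17202142 126.        ]
[443.60531147 210.29223566 128.        ]
```

View pics/c7.png

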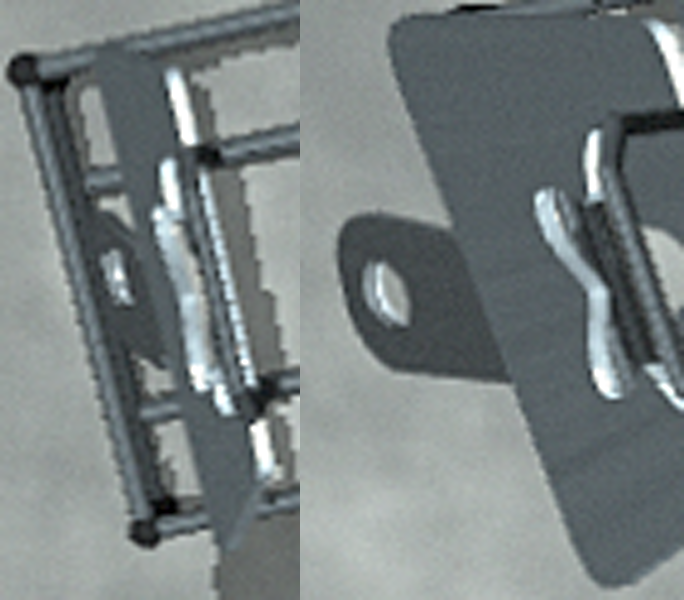

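Request:
{"api": "move_arm", "payload": {
  "targets": "-1 0 0 0 0 0 -4.2; -1 0 0 0 0 0 -4.2; -1 0 0 0 0 0 -4.1; -1 0 0 0 -5 0 0; -1 0 0 0 -5 0 0"
}}

```text
clock: 8.77
eef_pos: [573.0, 148.9, 217.9]
tool_rot: [2.96, -0.003, 1.631]
force: [-0.4, -0.6, -0.6]
width: 34.8
gripper_force: 59.7
```

Request:
{"api": "move_arm", "payload": {
  "targets": "-1 0 0 0 -5 0 0; -1 0 0 0 0 0 0; -1 0 0 0 0 0 0; -1 0 0 0 0 0 0"
}}

```text
clock: 9.1
eef_pos: [572.4, 148.9, 217.9]
tool_rot: [2.878, -0.0, 1.632]
force: [1.0, 0.0, 0.3]
width: 35.1
gripper_force: 59.8
```

```bash
cat >> h.py <<'E'
TIP=np.array([-2,-23,44.5])
HOLE=np.array([443.2,210.6,125.2])
def pose():
    s=read_state();return np.array(s['eef_pos']),Rn.from_euler('xyz',s['tool_rot']).as_matrix(),s
E
python3 - <<'E'
from h import *
p,R,s=pose();print(p,s['tool_rot'],s['qpos'])
print('tool axes',R.round(3).tolist())
pr=R@np.array([0,-np.cos(np.radians(25)),-np.sin(np.radians(25))]);print('prong',pr)
tip=p+R@TIP;tgt=HOLE-pr/np.hypot(*pr[:2])*17
print('tip',tip,'tgt',tgt,'tool shift',R.T@(tgt-tip), 'TCP',p+tgt-tip)
E
```

```text
[572.44775712 148.90392351 217.86064953] [ 2.87784213e+00 -4.06801158e-04  1.63190474e+00] [-0.04785492  0.48028822 -0.42435623  1.94393279  0.53977577  0.56537495
 -0.77624164]
tool axes [[-0.061, 0.964, 0.26], [0.998, 0.059, 0.016], [0.0, 0.261, -0.965]]
prong [-0.98330161 -0.06023289  0.17172634]
tip [561.98512881 146.27998514 168.90252093] tgt [460.16819519 211.63939982 122.23663045] tool shift [  71.43642867 -106.43255923   19.62634423] TCP [470.6308235  214.26333819 171.19475905]
```

Request:
{"api": "move_arm", "payload": {
  "targets": "-1 1 -1.3 -0.35 0 0 0; -1 1.8 -2.3 -0.62 0 0 0; -1 1.8 -2.3 -0.62 0 0 0; -1 1.6 -2.2 -0.6 0 0 0; -1 0.95 -1.33 -0.35 0 0 0"
}}

```text
clock: 9.52
eef_pos: [468.3, 216.5, 217.1]
tool_rot: [2.88, -0.002, 1.634]
force: [0.1, 0.3, -0.2]
width: 34.8
gripper_force: 59.8
```

Request:
{"api": "move_arm", "payload": {
  "targets": "-1 0 0 0 0 0 0; -1 0 -0.26 0.96 0 0 0; -1 0 -0.39 1.45 0 0 0; -1 0 -0.26 0.96 0 0 0; -1 0 -0.13 0.48 0 0 0"
}}

```text
clock: 9.93
eef_pos: [470.5, 213.6, 175.8]
tool_rot: [2.88, 0.001, 1.631]
force: [-0.2, -0.0, -0.1]
width: 34.9
gripper_force: 59.8
```

Request:
{"api": "move_arm", "payload": {
  "targets": "-1 0 0 0 0 0 0; -1 0 0 0 0 0 0; -1 0 0 0 0 0 0"
}}

```text
clock: 10.18
eef_pos: [469.8, 214.1, 177.2]
tool_rot: [2.879, -0.001, 1.632]
force: [0.2, 0.5, 0.2]
width: 34.6
gripper_force: 59.8
```

```bash
python3 - <<'E'
from h import *
w=shot('wrist','w7');a=shot('side','s7')
p,R,s=pose();print(p,s['tool_rot'],s['force'])
pr=R@np.array([0,-np.cos(np.radians(25)),-np.sin(np.radians(25))])
tip=p+R@TIP;tgt=HOLE-pr/np.hypot(*pr[:2])*17
print('tip',tip,'world',tgt-tip,'tool shift',R.T@(tgt-tip))
uv=proj(w,[tip,HOLE,tip+0*pr-pr*20,p+R@np.array([-2,16,0]),p+R@np.array([-2,-16,0])]);print(uv, proj(a,[tip,HOLE]))
# tool-frame camera ray
c=(uv[0]+uv[1])/2;x0,y0=int(c[0]-50),int(c[1]-37);print(x0,y0)
im=cv2.resize(w['color'][y0:y0+75,x0:x0+100],(800,600),interpolation=cv2.INTER_CUBIC)
cv2.imwrite('pics/c8.png',im[:,:,::-1])
E
```

```text
[469.4331625  214.01471424 177.21839901] [ 2.87857582e+00 -6.30945867e-04  1.63187339e+00] [ 0.4356318   0.93648879 -1.65078745]
tip [458.93393287 211.39985997 128.26762053] world [ 1.2342538   0.23967893 -6.04384304] tool shift [ 0.16008092 -0.36768223  6.16019894]
[[240.18975676 238.9381819 ]
 [211.90756701 239.49866981]
 [272.1379047  233.37374981]
 [314.71150743 277.33063788]
 [244.15421986 277.38182168]] [[222.28886141 192.94435141]
 [218.42809208 194.65722973]]
176 202
```

View pics/c8.png

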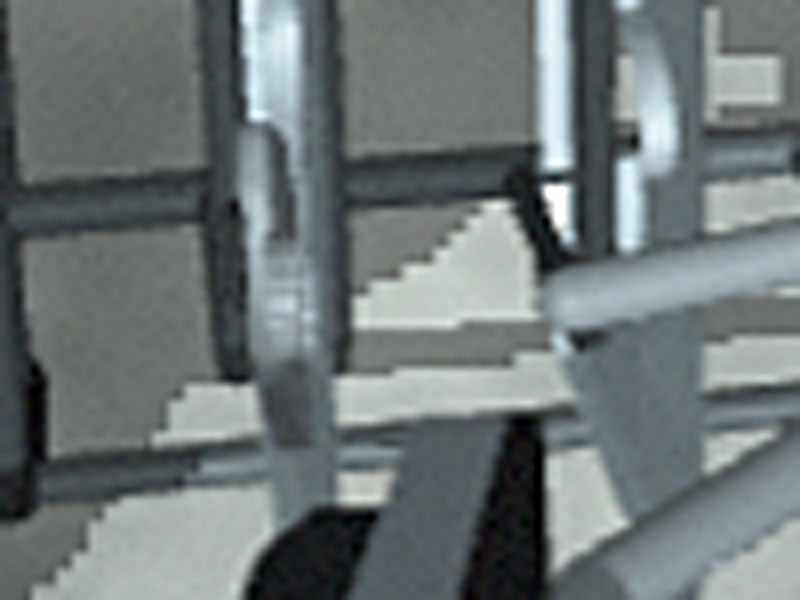

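```bash
cat > fit.py <<'E'
from h import *
from scipy.optimize import differential_evolution
ims=[load(f'w{i}') for i in (4,5,6,7)]
V=np.stack([cv2.GaussianBlur(i['color'],(0,0),0.7).astype(float) for i in ims]).std(0).max(-1)
V=np.minimum(V,25)
w=ims[3]; p=np.array([469.43,214.01,177.22]);R=Rn.from_euler('xyz',[2.8786,-.0006,1.6319]).as_matrix()
# hook centre line in hook xz
t=np.linspace(0,np.pi,25);P=[(16*np.cos(a),16*np.sin(a)) for a in t]
P=[(16,z) for z in np.linspace(-24,-2,10)]+P+[(-16,z) for z in np.linspace(-2,-24,10)]
P+=[(-16+28*k,-24-39*k) for k in np.linspace(0,1,20)]
e=np.radians(25); a0=np.arctan2(3,12); P+=[(12*np.cos(a),-66+12*np.sin(a)) for a in np.linspace(a0,-np.pi/2-e,22)]
P+=[(-5-s*np.cos(e),-76.9+s*np.sin(e)) for s in np.linspace(1,20,12)]
P=np.array(P);n=np.gradient(P,axis=0);n=np.stack([-n[:,1],n[:,0]],1)/np.linalg.norm(n,axis=1)[:,None]
def tool(pts,q):  # q: tx,ty,tz(mm), alpha(y),beta(x),gamma(z) deg, hook->tool
    X=np.stack([pts[:,0],0*pts[:,0],pts[:,1]],1)
    X=Rn.from_euler('yxz',q[3:],degrees=True).apply(X+[0,0,6])-[0,0,6]
    return np.stack([X[:,1]+q[0],X[:,0]+q[1],-X[:,2]+q[2]],1)
def val(T): 
    uv=proj(w,T@R.T+p).astype(np.float32); return cv2.remap(V.astype(np.float32),uv[:,0:1],uv[:,1:2],cv2.INTER_LINEAR).ravel()
def outl(q,d):
    u=proj(w,tool(P,q)@R.T+p);g=np.gradient(u,axis=0);g=np.stack([-g[:,1],g[:,0]],1)/np.linalg.norm(g,axis=1)[:,None];return u+g*d
def samp(u): u=u.astype(np.float32);return cv2.remap(V.astype(np.float32),u[:,0:1],u[:,1:2],cv2.INTER_LINEAR).ravel()
def cost(q):
    m=slice(12,None)
    i=sum(samp(outl(q,d))[m].mean() for d in(-2,0,2))/3
    o=sum(np.r_[samp(outl(q,d))[45:]].mean() for d in(-6.5,6.5))/2
    return i-o+0.02*np.sum((np.array(q[3:])/3)**2)+.02*q[1]**2
if __name__=='__main__':
    q0=[-2,0,-23.5,0,0,0];print('nom',cost(q0))
    r=differential_evolution(cost,[(-7,4),(-3,3),(-29,-19),(-9,9),(-9,9),(-25,25)],seed=1,maxiter=70,popsize=10);print(r.x.round(2),r.fun)
    T=tool(P,r.x)[-1];print('tip tool',T,'px',outl(r.x,0)[-1])
    im=ims[3]['color'].copy();big=cv2.resize(im[200:330,190:370],(800,578),interpolation=cv2.INTER_CUBIC)[:,:,::-1].copy()
    for u in (outl(r.x,-4),outl(r.x,4)):
        for c in (u-[190,200])*800/180: cv2.circle(big,tuple(int(k) for k in c),2,(0,0,255),-1)
    for c in (outl(q0,0)-[190,200])*800/180: cv2.circle(big,tuple(int(k) for k in c),1,(0,255,0),-1)
    cv2.imwrite('pics/c9.png',big)
E
time python3 fit.py
```

```text
nom -9.390579223632812
[ -3.4    0.77 -20.36  -2.32   1.04   5.04] -13.583081232342277
tip tool [ -4.06377231 -19.83404708  48.96503093] px [246.57322557 239.216706  ]
real	0m2.390s
user	0m2.896s
sys	0m0.108s
```

```bash
sed -i 's/^TIP=.*/TIP=np.array([-3.3,-20,47.])/' h.py; python3 - <<'E'
from h import *
p,R,s=pose();print(p,s['force'])
e=np.radians(22.7);pr=R@np.array([0,-np.cos(e),-np.sin(e)]);print('prong',pr)
tip=p+R@TIP;print('tip',tip)
tgt=np.array([HOLE[0],HOLE[1],0])+pr/np.hypot(*pr[:2])*8;tgt[2]=150
print(R.T@[0,0,150-tip[2]], R.T@(tgt-[tip[0],tip[1],150]),'down1mm',R.T@[0,0,-1])
E
```

```text
[469.4331625  214.01471424 177.21839901] [ 0.4356318   0.93648879 -1.65078745]
prong [-0.98929236 -0.06058225  0.13277959]
tip [462.55342435 210.3198078  126.63276005]
[ 1.47434625e-02  6.07536010e+00 -2.25636363e+01] [  1.46030871 -26.36161958  -7.0970299 ] down1mm [-6.30945825e-04 -2.59994767e-01  9.65609819e-01]
```

Request:
{"api": "move_arm", "payload": {
  "targets": "-1 0 0.3 -1.1 0 0 0; -1 0 0.3 -1.15 0 0 0; -1 0 0 0 0 0 0; -1 0.05 -0.8 -0.2 0 0 0; -1 0.05 -1 -0.27 0 0 0"
}}

```text
clock: 10.7
eef_pos: [449.8, 213.3, 199.5]
tool_rot: [2.88, -0.0, 1.631]
force: [0.1, 0.5, -0.6]
width: 34.5
gripper_force: 59.8
```

Request:
{"api": "move_arm", "payload": {
  "targets": "-1 0.05 -0.84 -0.24 0 0 0; -1 0 0 0 0 0 0; -1 0 0 0 0 0 0; -1 0 -0.1 0.38 0 0 0; -1 0 -0.08 0.29 0 0 0"
}}

```text
clock: 11.12
eef_pos: [441.7, 213.8, 192.7]
tool_rot: [2.879, -0.0, 1.632]
force: [-0.3, 0.1, -0.6]
width: 34.4
gripper_force: 59.8
```

Request:
{"api": "move_arm", "payload": {
  "targets": "-1 0 0 0 0 0 0; -1 0 0 0 0 0 0; -1 0 0 0 0 0 0"
}}

```text
clock: 11.37
eef_pos: [441.4, 213.6, 192.7]
tool_rot: [2.88, 0.0, 1.632]
force: [-0.3, -0.4, -0.5]
width: 34.8
gripper_force: 59.8
```

```bash
python3 - <<'E'
from h import *
p,R,s=pose();print(p,s['force'],s['tool_rot']);print('tip',p+R@TIP)
E
```

```text
[441.40928908 213.61269566 192.73366778] [-0.30422682 -0.43661728 -0.51010666] [2.88005923e+00 6.63076389e-05 1.63213528e+00]
tip [434.45779348 209.87618515 142.16089647]
```

Request:
{"api": "move_arm", "payload": {
  "targets": "-1 0 -0.026 0.097 0 0 0; -1 0 0 0 0 0 0; -1 0 0 0 0 0 0"
}}

```text
clock: 11.62
eef_pos: [441.4, 213.6, 191.9]
tool_rot: [2.88, -0.0, 1.632]
force: [0.1, -0.1, 0.3]
width: 34.9
gripper_force: 59.8
```

Request:
{"api": "move_arm", "payload": {
  "targets": "-1 0 -0.026 0.097 0 0 0; -1 0 0 0 0 0 0; -1 0 0 0 0 0 0"
}}

```text
clock: 11.87
eef_pos: [441.3, 213.6, 190.9]
tool_rot: [2.88, 0.0, 1.632]
force: [0.0, 0.2, -1.2]
width: 34.6
gripper_force: 59.8
```

Request:
{"api": "move_arm", "payload": {
  "targets": "-1 0 -0.026 0.097 0 0 0; -1 0 0 0 0 0 0; -1 0 0 0 0 0 0"
}}

```text
clock: 12.12
eef_pos: [441.3, 213.6, 189.9]
tool_rot: [2.88, 0.0, 1.632]
force: [0.8, 0.2, 0.0]
width: 34.4
gripper_force: 59.8
```

Request:
{"api": "move_arm", "payload": {
  "targets": "-1 0 -0.026 0.097 0 0 0; -1 0 0 0 0 0 0; -1 0 0 0 0 0 0"
}}

```text
clock: 12.37
eef_pos: [441.3, 213.6, 188.9]
tool_rot: [2.88, 0.0, 1.632]
force: [-0.1, -0.0, -0.8]
width: 34.9
gripper_force: 59.8
```

Request:
{"api": "move_arm", "payload": {
  "targets": "-1 0 -0.013 0.049 0 0 0; -1 0 0 0 0 0 0"
}}

```text
clock: 12.53
eef_pos: [441.3, 213.6, 188.4]
tool_rot: [2.88, 0.0, 1.632]
force: [0.9, 0.2, -0.6]
width: 34.9
gripper_force: 59.8
```

Request:
{"api": "move_arm", "payload": {
  "targets": "-1 0 -0.013 0.049 0 0 0; -1 0 0 0 0 0 0"
}}

```text
clock: 12.7
eef_pos: [441.3, 213.6, 187.9]
tool_rot: [2.88, 0.0, 1.632]
force: [0.4, 0.3, -0.2]
width: 35.0
gripper_force: 59.8
```

Request:
{"api": "move_arm", "payload": {
  "targets": "-1 0 -0.013 0.049 0 0 0; -1 0 0 0 0 0 0"
}}

```text
clock: 12.87
eef_pos: [441.3, 213.7, 187.4]
tool_rot: [2.88, -0.0, 1.632]
force: [-0.8, -0.6, -0.0]
width: 34.7
gripper_force: 59.8
```

Request:
{"api": "move_arm", "payload": {
  "targets": "-1 0 -0.013 0.049 0 0 0; -1 0 0 0 0 0 0"
}}

```text
clock: 13.03
eef_pos: [441.6, 213.8, 187.1]
tool_rot: [2.879, -0.0, 1.632]
force: [0.2, -0.1, 1.8]
width: 34.7
gripper_force: 59.8
```

Request:
{"api": "move_arm", "payload": {
  "targets": "-1 0 -0.013 0.049 0 0 0; -1 0 0 0 0 0 0"
}}

```text
clock: 13.2
eef_pos: [441.7, 214.1, 186.7]
tool_rot: [2.879, -0.001, 1.633]
force: [0.1, 0.2, 2.7]
width: 34.8
gripper_force: 59.9
```

Request:
{"api": "move_arm", "payload": {
  "targets": "-1 0 0.21 -0.77 0 0 0; -1 0 0 0 0 0 0; -1 0 0.8 0.21 0 0 0; -1 0 0.8 0.22 0 0 0; -1 0 0.81 0.22 0 0 0"
}}

```text
clock: 13.62
eef_pos: [467.3, 215.1, 194.1]
tool_rot: [2.88, 0.0, 1.632]
force: [0.1, 0.7, -0.4]
width: 34.9
gripper_force: 59.9
```

Request:
{"api": "move_arm", "payload": {
  "targets": "-1 0 0 0 0 0 0; -1 0 -0.2 0.74 0 0 0; -1 0 -0.2 0.74 0 0 0; -1 0 -0.172 0.644 0 0 0; -1 0 0 0 0 0 0"
}}

```text
clock: 14.03
eef_pos: [464.8, 214.5, 170.4]
tool_rot: [2.883, 0.002, 1.633]
force: [-0.6, -0.6, -0.6]
width: 34.7
gripper_force: 59.9
```

Request:
{"api": "move_arm", "payload": {
  "targets": "-1 0 0 0 0 0 0; -1 0 0 0 0 0 0; -1 0 0 0 0 0 0"
}}

```text
clock: 14.28
eef_pos: [466.3, 215.4, 172.5]
tool_rot: [2.879, -0.0, 1.633]
force: [0.3, 0.7, -0.9]
width: 34.3
gripper_force: 59.9
```

```bash
sed -i 's/^TIP=.*/TIP=np.array([-3.,-20,46.])/' h.py; python3 - <<'E'
from h import *
p,R,s=pose();print(p,s['force'],s['tool_rot']);tip=p+R@TIP;print('tip',tip)
w=shot('wrist','w8');a=shot('side','s8')
e=np.radians(22.7);pr=R@np.array([0,-np.cos(e),-np.sin(e)])
print('stepping 1cm',R.T@pr*1.0, 'line at hole x:',tip+pr*(HOLE[0]-tip[0])/pr[0])
print(proj(w,[tip,HOLE]))
# strap extents: image column profile near the strap
u=proj(w,[HOLE])[0].astype(int)
E
```

```text
[466.26335585 215.41921868 172.53849672] [ 0.29357203  0.69598819 -0.92193101] [ 2.87938862e+00 -2.23016349e-04  1.63265512e+00]
tip [459.06950402 211.97898384 122.92586445]
stepping 1cm [-1.32962210e-17 -9.22538089e-01 -3.85906042e-01] line at hole x: [443.2        210.99558254 125.06907009]
[[246.28005335 239.31424871]
 [218.89698884 244.40637479]]
```

```bash
python3 - <<'E'
from fit import *
q=[-3.4,.77,-20.36,-2.32,1.04,5.04];T=tool(P,q);d=T[-1]-T[-12];d/=np.linalg.norm(d);print('prong tool',d)
pp,RR,s=pose();print('world',RR@d)
# profile likelihood over gamma
from scipy.optimize import minimize
for g in(-3,0,3,5,8):
    r=min((minimize(lambda z:cost(np.r_[z,g]),[-3,.5,-22,a,b],method='Nelder-Mead',options=dict(maxiter=600)) for a in(-2,0) for b in(-2,2)),key=lambda r:r.fun);T=tool(P,np.r_[r.x,g]);d=T[-1]-T[-12];print(g,r.fun.round(2),r.x.round(2),T[-1].round(1),(RR@d/19).round(3))
E
```

```text
prong tool [-0.08802936 -0.9184905  -0.38552047]
world [-0.97976751 -0.14862314  0.13404028]
-3 -10.4 [-1.447e+01  3.400e-01 -3.970e+00 -1.000e-02  3.950e+00] [ -9.  -22.5  64.3] [-0.984 -0.042  0.172]
0 -12.55 [ -7.03   1.27 -13.67  -2.35   1.63] [ -5.2 -19.3  55.7] [-0.989 -0.072  0.132]
3 -13.27 [ -4.04   0.42 -19.6   -2.44   1.26] [ -3.7 -20.1  49.8] [-0.984 -0.118  0.131]
5 -13.68 [ -4.1    0.56 -19.12  -2.37   1.18] [ -4.6 -20.   50.2] [-0.98  -0.149  0.133]
8 -12.98 [ -3.25   0.63 -19.07  -2.51   0.22] [ -5.8 -19.6  50.3] [-0.973 -0.19   0.132]
```

Request:
{"api": "move_arm", "payload": {
  "targets": "-1 -0.01 -0.277 -0.116 0 0 0; -1 -0.01 -0.277 -0.116 0 0 0; -1 -0.01 -0.277 -0.116 0 0 0; -1 0 0 0 0 0 0; -1 0 0 0 0 0 0"
}}

```text
clock: 14.8
eef_pos: [457.1, 214.3, 173.7]
tool_rot: [2.88, 0.0, 1.633]
force: [-0.1, -0.8, -0.4]
width: 34.8
gripper_force: 59.9
```

Request:
{"api": "move_arm", "payload": {
  "targets": "-1 -0.005 -0.138 -0.058 0 0 0; -1 0 0 0 0 0 0; -1 0 0 0 0 0 0"
}}

```text
clock: 15.05
eef_pos: [455.9, 214.2, 173.8]
tool_rot: [2.88, 0.0, 1.632]
force: [-0.4, -0.6, -0.6]
width: 34.8
gripper_force: 59.9
```

Request:
{"api": "move_arm", "payload": {
  "targets": "-1 -0.005 -0.138 -0.058 0 0 0; -1 0 0 0 0 0 0; -1 0 0 0 0 0 0"
}}

```text
clock: 15.3
eef_pos: [454.3, 214.0, 173.9]
tool_rot: [2.88, 0.0, 1.632]
force: [0.8, 0.3, -0.8]
width: 34.5
gripper_force: 59.9
```

Request:
{"api": "move_arm", "payload": {
  "targets": "-1 -0.005 -0.138 -0.058 0 0 0; -1 0 0 0 0 0 0; -1 0 0 0 0 0 0"
}}

```text
clock: 15.55
eef_pos: [452.8, 213.9, 174.2]
tool_rot: [2.88, -0.0, 1.632]
force: [-0.3, -0.0, -0.5]
width: 35.2
gripper_force: 59.9
```

Request:
{"api": "move_arm", "payload": {
  "targets": "-1 -0.005 -0.092 -0.039 0 0 0; -1 0 0 0 0 0 0; -1 0 0 0 0 0 0"
}}

```text
clock: 15.8
eef_pos: [451.9, 213.8, 174.3]
tool_rot: [2.88, -0.0, 1.632]
force: [-0.0, -0.0, -0.5]
width: 34.9
gripper_force: 59.9
```

Request:
{"api": "move_arm", "payload": {
  "targets": "-1 -0.005 -0.138 -0.058 0 0 0; -1 0 0 0 0 0 0; -1 0 0 0 0 0 0"
}}

```text
clock: 16.05
eef_pos: [450.4, 213.7, 174.5]
tool_rot: [2.88, 0.0, 1.632]
force: [0.1, 0.4, -0.1]
width: 34.8
gripper_force: 59.9
```

Request:
{"api": "move_arm", "payload": {
  "targets": "-1 -0.005 -0.138 -0.058 0 0 0; -1 0 0 0 0 0 0; -1 0 0 0 0 0 0"
}}

```text
clock: 16.3
eef_pos: [448.9, 213.5, 174.7]
tool_rot: [2.88, 0.0, 1.632]
force: [0.2, -0.7, 0.5]
width: 34.8
gripper_force: 59.9
```

```bash
python3 - <<'E'
from h import *
w=shot('wrist','w9');p,R,s=pose();print(p,s['force'],p+R@TIP)
print(proj(w,[p+R@TIP,HOLE]))
cv2.imwrite('pics/c10.png',cv2.resize(w['color'][195:275,190:290],(800,640))[:600,:,::-1])
E
```

```text
[448.94961093 213.49065213 174.70942418] [-0.43238088 -0.51210074 -0.17156185] [441.73743506 210.0383577  125.10029012]
[[246.37326583 239.30299028]
 [248.92804879 238.35461274]]
```

View pics/c10.png

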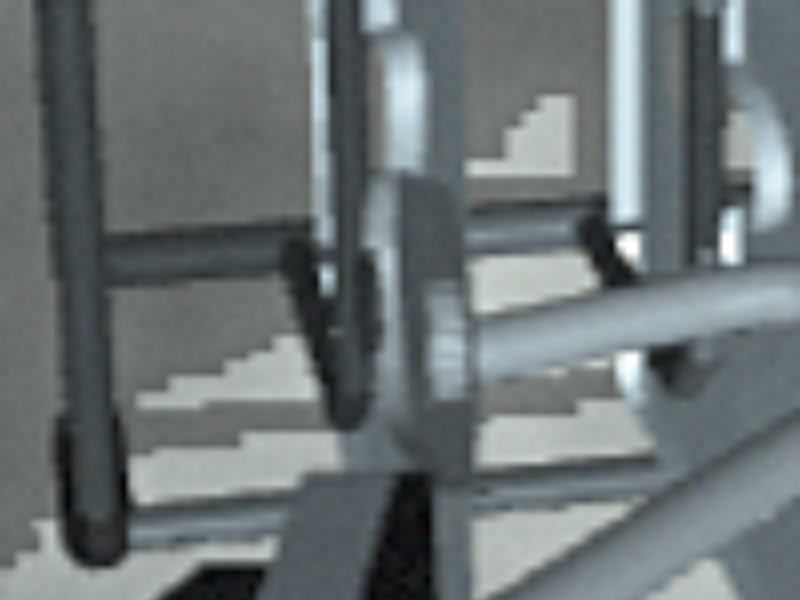

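Request:
{"api": "move_arm", "payload": {
  "targets": "-1 -0.005 -0.138 -0.058 0 0 0; -1 0 0 0 0 0 0; -1 0 0 0 0 0 0"
}}

```text
clock: 16.6
eef_pos: [447.4, 213.4, 174.9]
tool_rot: [2.88, 0.0, 1.632]
force: [0.1, 0.4, -0.8]
width: 34.9
gripper_force: 59.9
```

Request:
{"api": "move_arm", "payload": {
  "targets": "-1 -0.005 -0.138 -0.058 0 0 0; -1 0 0 0 0 0 0; -1 0 0 0 0 0 0"
}}

```text
clock: 16.85
eef_pos: [445.9, 213.2, 175.1]
tool_rot: [2.88, 0.0, 1.632]
force: [-0.4, -0.4, -0.5]
width: 35.0
gripper_force: 59.9
```

Request:
{"api": "move_arm", "payload": {
  "targets": "-1 -0.005 -0.138 -0.058 0 0 0; -1 0 0 0 0 0 0; -1 0 0 0 0 0 0"
}}

```text
clock: 17.1
eef_pos: [444.5, 213.0, 175.3]
tool_rot: [2.88, 0.0, 1.632]
force: [-0.4, -0.0, 0.1]
width: 34.9
gripper_force: 59.9
```

Request:
{"api": "move_arm", "payload": {
  "targets": "-1 -0.007 -0.138 -0.058 0 0 0; -1 0 0 0 0 0 0; -1 0 0 0 0 0 0"
}}

```text
clock: 17.35
eef_pos: [443.0, 212.9, 175.5]
tool_rot: [2.88, 0.0, 1.632]
force: [-0.6, -0.4, -0.1]
width: 35.1
gripper_force: 59.9
```

Request:
{"api": "move_arm", "payload": {
  "targets": "-1 -0.007 -0.138 -0.058 0 0 0; -1 0 0 0 0 0 0; -1 0 0 0 0 0 0"
}}

```text
clock: 17.6
eef_pos: [441.5, 212.7, 175.7]
tool_rot: [2.88, 0.0, 1.632]
force: [-0.2, -0.9, -0.8]
width: 35.3
gripper_force: 59.9
```

Request:
{"api": "move_arm", "payload": {
  "targets": "-1 -0.007 -0.138 -0.058 0 0 0; -1 0 0 0 0 0 0; -1 0 0 0 0 0 0"
}}

```text
clock: 17.85
eef_pos: [440.0, 212.6, 175.9]
tool_rot: [2.88, 0.0, 1.632]
force: [-0.1, 0.5, -0.5]
width: 35.2
gripper_force: 59.9
```

```bash
python3 - <<'E'
from h import *
a=load('w9');w=shot('wrist','w10');p,R,s=pose();print(p,s['force'],p+R@TIP)
# did the sheet stay? compare predicted shift of a sheet-top point to observed, by template on the strap's upper half
Q=np.array([447.,228,108.]);ua=proj(a,[Q])[0];ub=proj(w,[Q])[0];print('pred shift',ub-ua,ua)
for (x0,y0,x1,y1) in [(232,196,252,216),(228,216,252,232),(262,196,292,226)]:
    t=a['color'][y0:y1,x0:x1];r=cv2.matchTemplate(w['color'][150:300,180:360],t,cv2.TM_CCOEFF_NORMED);_,m,_,l=cv2.minMaxLoc(r);print(m,l[0]+180-x0,l[1]+150-y0)
E
```

```text
[440.13174857 212.62380644 175.94420582] [-0.27194591 -0.15871868  0.0484738 ] [432.92305168 209.17539544 126.33429602]
pred shift [13.72052777 -2.16932794] [251.21101787 201.24386826]
0.8994652032852173 12 -2
0.5246833562850952 74 -7
0.735679030418396 10 -2
```

Request:
{"api": "move_arm", "payload": {
  "targets": "-1 -0.007 -0.138 -0.058 0 0 0; -1 0 0 0 0 0 0; -1 -0.007 -0.138 -0.058 0 0 0; -1 0 0 0 0 0 0; -1 0 0 0 0 0 0"
}}

```text
clock: 18.32
eef_pos: [437.1, 212.3, 176.3]
tool_rot: [2.88, 0.0, 1.632]
force: [-0.1, -0.7, 0.2]
width: 34.6
gripper_force: 59.9
```

Request:
{"api": "move_arm", "payload": {
  "targets": "-1 -0.007 -0.138 -0.058 0 0 0; -1 0 0 0 0 0 0; -1 -0.007 -0.138 -0.058 0 0 0; -1 0 0 0 0 0 0; -1 0 0 0 0 0 0"
}}

```text
clock: 18.73
eef_pos: [434.1, 212.0, 176.7]
tool_rot: [2.88, 0.0, 1.632]
force: [-0.0, -0.7, -0.4]
width: 34.5
gripper_force: 59.9
```

```bash
python3 - <<'E'
from h import *
p,R,s=pose();print(p,s['force'],p+R@TIP)
# pivot: prong point 16 mm behind the tip (tool), rotate +15deg about tool x in steps of 3
pv=TIP-16*np.array([-.04,-.922,-.386]); 
Rs=Rn.from_rotvec([np.radians(3),0,0]).as_matrix()
# row: shift first (old axes) then turn: pivot fixed => shift = pv - Rs@pv
print('shift/row mm if shift in old axes',pv-Rs@pv,'in new axes',Rs.T@(pv-Rs@pv), pv)
E
```

```text
[434.12714214 211.95550012 176.74568834] [-0.04410935 -0.71206531 -0.36067539] [426.91485778 208.50256243 127.13661482]
shift/row mm if shift in old axes [-4.44089210e-16  2.72348865e+00  3.46164493e-01] in new axes [-4.44089210e-16  2.73787305e+00  2.03153704e-01] [-2.36  -5.248 52.176]
```

Request:
{"api": "move_arm", "payload": {
  "targets": "-1 0 0.273 0.03 3 0 0; -1 0 0 0 0 0 0; -1 0 0.273 0.03 3 0 0; -1 0 0 0 0 0 0; -1 0 0 0 0 0 0"
}}

```text
clock: 19.15
eef_pos: [440.4, 211.9, 177.3]
tool_rot: [2.983, -0.0, 1.63]
force: [0.3, -0.9, -0.1]
width: 34.4
gripper_force: 59.9
```

Request:
{"api": "move_arm", "payload": {
  "targets": "-1 0 0.273 0.03 3 0 0; -1 0 0 0 0 0 0; -1 0 0.273 0.03 3 0 0; -1 0 0 0 0 0 0; -1 0 0 0 0 0 0"
}}

```text
clock: 19.57
eef_pos: [445.2, 212.4, 177.2]
tool_rot: [3.087, 0.0, 1.631]
force: [-0.4, 0.3, 0.6]
width: 34.7
gripper_force: 60.0
```

Request:
{"api": "move_arm", "payload": {
  "targets": "-1 0 0.273 0.03 3 0 0; -1 0 0 0 0 0 0; -1 0 0 0 0 0 0"
}}

```text
clock: 19.82
eef_pos: [447.7, 212.7, 177.1]
tool_rot: [3.14, 0.001, 1.632]
force: [0.3, 0.4, 0.1]
width: 34.6
gripper_force: 60.0
```

Request:
{"api": "move_arm", "payload": {
  "targets": "-1 0 -0.2 -0.08 0 0 0; -1 0 -0.2 -0.08 0 0 0; -1 0 0 0 0 0 0; -1 0 0 -0.1 0 0 0; -1 0 0 0 0 0 0"
}}

```text
clock: 20.23
eef_pos: [443.8, 212.6, 180.3]
tool_rot: [3.141, 0.0, 1.633]
force: [-0.3, -0.3, -0.1]
width: 35.0
gripper_force: 59.9
```

Request:
{"api": "move_arm", "payload": {
  "targets": "-1 0 0 -0.1 0 0 0; -1 0 0 0 0 0 0; -1 0 0 -0.1 0 0 0; -1 0 0 0 0 0 0; -1 0 0 0 0 0 0"
}}

```text
clock: 20.65
eef_pos: [443.8, 212.4, 181.9]
tool_rot: [-3.141, 0.0, 1.632]
force: [0.4, 0.8, -3.2]
width: 34.7
gripper_force: 59.8
```

Request:
{"api": "move_arm", "payload": {
  "targets": "-1 -0.1 0 -0.2 0 0 0; -1 -0.1 0 -0.2 0 0 0; -1 -0.1 0 -0.2 0 0 0; -1 0 0 0 0 0 0; -1 0 0 0 0 0 0"
}}

```text
clock: 21.07
eef_pos: [444.2, 209.5, 188.2]
tool_rot: [3.141, -0.0, 1.632]
force: [1.0, -0.8, -3.0]
width: 34.7
gripper_force: 59.8
```

Request:
{"api": "move_arm", "payload": {
  "targets": "-1 -0.1 0 -0.3 0 0 0; -1 -0.1 0 -0.3 0 0 0; -1 -0.1 0 -0.3 0 0 0; -1 0 0 0 0 0 0; -1 0 0 0 0 0 0"
}}

```text
clock: 21.48
eef_pos: [444.4, 206.6, 197.3]
tool_rot: [3.141, -0.0, 1.632]
force: [0.4, -0.9, -3.1]
width: 34.7
gripper_force: 59.8
```

Request:
{"api": "move_arm", "payload": {
  "targets": "-1 0 0 -0.5 0 0 0; -1 0 0 -0.5 0 0 0; -1 0 0 -0.5 0 0 0; -1 0 0 -0.5 0 0 0; -1 0 0 0 0 0 0"
}}

```text
clock: 21.9
eef_pos: [444.8, 207.0, 218.2]
tool_rot: [3.14, -0.001, 1.632]
force: [0.3, 0.8, -2.9]
width: 35.1
gripper_force: 59.8
```

Request:
{"api": "move_arm", "payload": {
  "targets": "-1 0 0 -0.5 0 0 0; -1 0 0 -0.5 0 0 0; -1 0 0 -0.5 0 0 0; -1 0 0 -0.5 0 0 0; -1 0 0 0 0 0 0"
}}

```text
clock: 22.32
eef_pos: [444.8, 207.0, 238.1]
tool_rot: [3.14, -0.001, 1.632]
force: [-0.4, 0.2, -1.3]
width: 34.6
gripper_force: 59.9
```

Request:
{"api": "move_arm", "payload": {
  "targets": "-1 0 0 -0.5 0 0 0; -1 0 0 -0.5 0 0 0; -1 0 0 -0.5 0 0 0; -1 0 0 -0.5 0 0 0; -1 0 0 0 0 0 0"
}}

```text
clock: 22.73
eef_pos: [444.8, 207.0, 258.1]
tool_rot: [3.14, -0.001, 1.632]
force: [1.7, 0.2, -3.6]
width: 34.6
gripper_force: 59.9
```

Request:
{"api": "move_arm", "payload": {
  "targets": "-1 0 0 -0.8 0 0 0; -1 0 0 -1 0 0 0; -1 0 0 -1 0 0 0; -1 0 0 -0.8 0 0 0; -1 0 0 0 0 0 0"
}}

```text
clock: 23.15
eef_pos: [445.3, 207.3, 295.1]
tool_rot: [3.138, -0.001, 1.632]
force: [-0.3, 0.2, -2.4]
width: 34.6
gripper_force: 59.9
```

```bash
python3 - <<'E'
from h import *
w=shot('wrist','w11');a=shot('side','s11');b=shot('top','t11')
p,R,s=pose();print(p,s['force'],s['torque'],s['tool_rot'],s['clock'])
E
```

```text
[444.15711046 206.38075201 292.98130049] [-0.23235455  0.5553005  -3.64602322] [ 0.01276961 -0.00072777  0.01159737] [3.14148624e+00 2.22735659e-04 1.63216172e+00] 23.3
```

Request:
{"api": "move_arm", "payload": {
  "targets": "-1 0 0 0 0 0 2; -1 0 0 0 0 0 2.2; -1 0 0 0 0 0 2.2; -1 0 0 0 0 0 2.2; -1 0 0 0 0 0 2.2"
}}

```text
clock: 23.72
eef_pos: [443.8, 206.3, 292.4]
tool_rot: [-3.14, 0.001, 1.442]
force: [0.3, -0.3, -3.5]
width: 34.6
gripper_force: 59.9
```

Request:
{"api": "move_arm", "payload": {
  "targets": "-1 0 0 0 0 0 1.8; -1 -0.3 0.12 0 0 0 0; -1 -0.6 0.24 0 0 0 0; -1 -0.9 0.36 0 0 0 0; -1 -1.2 0.48 0 0 0 0"
}}

```text
clock: 24.13
eef_pos: [451.3, 174.5, 292.8]
tool_rot: [-3.141, -0.0, 1.414]
force: [-0.0, -0.6, -3.2]
width: 34.8
gripper_force: 59.8
```

Request:
{"api": "move_arm", "payload": {
  "targets": "-1 -1.2 0.48 0 0 0 0; -1 -1.2 0.48 0 0 0 0; -1 -1.2 0.48 0 0 0 0; -1 -1.2 0.48 0 0 0 0; -1 -1.2 0.48 0 0 0 0"
}}

```text
clock: 24.55
eef_pos: [465.7, 110.0, 292.8]
tool_rot: [-3.141, 0.001, 1.412]
force: [0.3, 0.4, -3.1]
width: 35.2
gripper_force: 59.8
```

Request:
{"api": "move_arm", "payload": {
  "targets": "-1 -1.2 0.48 0 0 0 0; -1 -1.2 0.48 0 0 0 0; -1 -1.2 0.48 0 0 0 0; -1 -1.2 0.48 0 0 0 0; -1 -1.2 0.48 0 0 0 0"
}}

```text
clock: 24.97
eef_pos: [479.7, 46.9, 292.8]
tool_rot: [-3.141, 0.001, 1.412]
force: [-0.0, -1.1, -2.1]
width: 35.0
gripper_force: 59.8
```

Request:
{"api": "move_arm", "payload": {
  "targets": "-1 -1.2 0.48 0 0 0 0; -1 -1.2 0.48 0 0 0 0; -1 -1.2 0.48 0 0 0 0; -1 -1.2 0.48 0 0 0 0; -1 -1.2 0.48 0 0 0 0"
}}

```text
clock: 25.38
eef_pos: [493.8, -16.0, 292.8]
tool_rot: [-3.141, 0.001, 1.412]
force: [0.1, -0.1, -2.4]
width: 35.0
gripper_force: 59.8
```

Request:
{"api": "move_arm", "payload": {
  "targets": "-1 -1.2 0.48 0 0 0 0; -1 -0.9 0.36 0 0 0 0; -1 -0.6 0.24 0 0 0 0; -1 -0.3 0.12 0 0 0 0; -1 0 0 0 0 0 0"
}}

```text
clock: 25.8
eef_pos: [501.1, -46.4, 292.8]
tool_rot: [-3.141, 0.0, 1.411]
force: [0.5, 0.1, -2.6]
width: 34.4
gripper_force: 59.8
```

Request:
{"api": "move_arm", "payload": {
  "targets": "-1 0 0 0 0 0 0; -1 0 0 0 0 0 0; -1 0 0 0 0 0 0; -1 0 0 0 0 0 0; -1 0 0 0 0 0 0"
}}

```text
clock: 26.22
eef_pos: [501.2, -45.2, 293.0]
tool_rot: [3.141, -0.0, 1.413]
force: [0.2, -0.3, -2.9]
width: 35.0
gripper_force: 59.8
```

```bash
python3 - <<'E'
from h import *
p,R,s=pose();print(p,s['force'],s['torque'],s['tool_rot'],s['clock'])
T=np.array([601.1,-56.7,204.]);print('to grab pose, tool',R.T@(T-p))
E
```

```text
[501.16551764 -45.16291298 293.03138004] [ 0.15433634 -0.32698506 -2.9476666 ] [ 0.02084935 -0.03736591  0.00272439] [ 3.14147797e+00 -1.61089885e-05  1.41324600e+00] 26.2167
to grab pose, tool [  4.28402535 100.49670414  89.04297477]
```

Request:
{"api": "move_arm", "payload": {
  "targets": "-1 0.2 0.4 0.4 0 0 0; -1 0.2 0.8 0.6 0 0 0; -1 0 0.9 0.6 0 0 0; -1 0 0.9 0.6 0 0 0; -1 0 0.9 0.5 0 0 0"
}}

```text
clock: 26.63
eef_pos: [541.4, -47.9, 264.8]
tool_rot: [-3.141, -0.0, 1.412]
force: [-0.1, -0.1, -2.5]
width: 34.7
gripper_force: 59.8
```

Request:
{"api": "move_arm", "payload": {
  "targets": "-1 0 0.9 0 0 0 0; -1 0 0.9 0 0 0 0; -1 0 0.8 0 0 0 0; -1 0 0.7 0 0 0 0; -1 0 0.4 0 0 0 0"
}}

```text
clock: 27.05
eef_pos: [578.0, -53.9, 266.1]
tool_rot: [3.141, -0.0, 1.412]
force: [0.8, 0.7, -2.9]
width: 34.5
gripper_force: 59.8
```

Request:
{"api": "move_arm", "payload": {
  "targets": "-1 0 0 0 0 0 0; -1 0 0 0 0 0 0; -1 0 0 0 0 0 0; -1 0 0 0 0 0 0; -1 0 0 0 0 0 0"
}}

```text
clock: 27.47
eef_pos: [576.4, -53.7, 266.1]
tool_rot: [-3.141, 0.0, 1.412]
force: [-0.0, 0.2, -3.0]
width: 34.9
gripper_force: 59.8
```

```bash
python3 - <<'E'
from h import *
p,R,s=pose();print(p,s['force'],s['torque'],s['tool_rot'],s['clock'])
T=np.array([601.1,-56.7,204.]);print('to grab pose, tool',R.T@(T-p))
E
```

```text
[576.37381811 -53.65356432 266.10791174] [-0.01465209  0.22158276 -2.97732099] [-0.01249965  0.09096359  0.01632545] [-3.14121219e+00  3.51820483e-04  1.41248773e+00] 27.4667
to grab pose, tool [ 0.9115474  24.92088236 62.09811789]
```

Request:
{"api": "move_arm", "payload": {
  "targets": "-1 0 0.3 0.4 0 0 0; -1 0 0.45 0.55 0 0 0; -1 0 0.5 0.6 0 0 0; -1 0 0.45 0.6 0 0 0; -1 0 0.4 0.5 0 0 0"
}}

```text
clock: 27.88
eef_pos: [598.1, -57.0, 238.3]
tool_rot: [-3.141, -0.0, 1.412]
force: [-0.6, 0.5, -3.6]
width: 35.0
gripper_force: 59.9
```

Request:
{"api": "move_arm", "payload": {
  "targets": "-1 0 0.39 0.45 0 0 0; -1 0 0 0 0 0 0; -1 0 0 0 0 0 0; -1 0 0 0 0 0 0"
}}

```text
clock: 28.22
eef_pos: [601.3, -57.5, 235.0]
tool_rot: [-3.141, 0.0, 1.412]
force: [0.1, -0.4, -2.8]
width: 34.5
gripper_force: 59.9
```

Request:
{"api": "move_arm", "payload": {
  "targets": "-1 0 0 0.4 0 0 0; -1 0 0 0.6 0 0 0; -1 0 0 0.6 0 0 0; -1 0 0 0.5 0 0 0; -1 0 0 0.3 0 0 0"
}}

```text
clock: 28.63
eef_pos: [600.8, -57.6, 209.9]
tool_rot: [-3.14, 0.0, 1.412]
force: [-0.9, -0.9, -3.0]
width: 34.5
gripper_force: 59.9
```

Request:
{"api": "move_arm", "payload": {
  "targets": "-1 0 0 0 0 0 0; -1 0 0 0 0 0 0; -1 0 0 0.2 0 0 0; -1 0 0 0 0 0 0; -1 0 0 0 0 0 0"
}}

```text
clock: 29.05
eef_pos: [601.6, -57.5, 209.1]
tool_rot: [3.141, -0.0, 1.412]
force: [0.8, 0.1, -2.8]
width: 34.4
gripper_force: 59.9
```

Request:
{"api": "move_arm", "payload": {
  "targets": "-1 0 0 0.15 0 0 0; -1 0 0 0.15 0 0 0; -1 0 0 0 0 0 0; -1 0 0 0 0 0 0"
}}

```text
clock: 29.38
eef_pos: [601.3, -57.6, 205.8]
tool_rot: [-3.141, 0.0, 1.412]
force: [-0.2, -0.2, -2.9]
width: 34.8
gripper_force: 59.9
```

Request:
{"api": "move_arm", "payload": {
  "targets": "-1 0 0 0.1 0 0 0; -1 0 0 0 0 0 0; -1 0 0 0 0 0 0"
}}

```text
clock: 29.63
eef_pos: [601.5, -57.5, 205.0]
tool_rot: [3.141, -0.0, 1.412]
force: [0.3, 0.8, -3.6]
width: 34.5
gripper_force: 59.9
```

Request:
{"api": "move_arm", "payload": {
  "targets": "-1 0 0 0.05 0 0 0; -1 0 0 0 0 0 0; -1 0 0 0 0 0 0"
}}

```text
clock: 29.88
eef_pos: [601.5, -57.5, 204.5]
tool_rot: [3.141, -0.0, 1.412]
force: [-0.4, 0.2, -3.1]
width: 34.8
gripper_force: 59.9
```

Request:
{"api": "move_arm", "payload": {
  "targets": "-1 0 0 0.05 0 0 0; -1 0 0 0 0 0 0; -1 0 0 0 0 0 0"
}}

```text
clock: 30.13
eef_pos: [601.6, -57.5, 204.3]
tool_rot: [3.141, -0.0, 1.412]
force: [-0.4, 0.9, -0.2]
width: 34.7
gripper_force: 59.9
```

Request:
{"api": "move_arm", "payload": {
  "targets": "-0.12 0 0 0 0 0 0; -0.08 0 0 0 0 0 0; -0.05 0 0 0 0 0 0; 0 0 0 0 0 0 0; 0.1 0 0 0 0 0 0"
}}

```text
clock: 30.55
eef_pos: [601.6, -57.5, 204.2]
tool_rot: [3.141, -0.0, 1.412]
force: [0.0, 0.5, 0.5]
width: 46.8
gripper_force: 0.0
```

Request:
{"api": "move_arm", "payload": {
  "targets": "0.2 0 0 0 0 0 0; 0.3 0 0 0 0 0 0; 0.4 0 0 0 0 0 0; 0.5 0 0 0 0 0 0; 0.6 0 0 0 0 0 0"
}}

```text
clock: 30.97
eef_pos: [601.5, -57.5, 204.0]
tool_rot: [3.142, -0.0, 1.412]
force: [-0.3, 0.1, -0.3]
width: 68.1
gripper_force: 0.0
```

Request:
{"api": "move_arm", "payload": {
  "targets": "0.8 0 0 0 0 0 0; 0.9 0 0 0 0 0 0; 0.9 0 0 0 0 0 0; 0.9 0 0 0 0 0 0; 0.9 0 0 0 0 0 0"
}}

```text
clock: 31.38
eef_pos: [601.4, -57.5, 204.0]
tool_rot: [-3.142, -0.0, 1.412]
force: [0.4, -0.1, 0.0]
width: 80.9
gripper_force: 0.0
```

```bash
python3 - <<'E'
from h import *
a=shot('side','s12');w=shot('wrist','w12');p,R,s=pose();print(p,s['force'],s['width'],s['clock'])
E
```

```text
[601.44467918 -57.53361863 203.96117998] [-0.16843814  1.48563401 -0.03078658] 81.40014031385438 31.4833
```

Now rise straight up and settle, then check numerically that the hook and stencil hang still.

Request:
{"api": "move_arm", "payload": {
  "targets": "0.9 0 0 -0.5 0 0 0; 0.9 0 0 -1 0 0 0; 0.9 0 0 -1.5 0 0 0; 0.9 0 0 -2 0 0 0; 0.9 0 0 -2.5 0 0 0"
}}

```text
clock: 31.9
eef_pos: [600.8, -57.5, 279.7]
tool_rot: [-3.14, 0.0, 1.413]
force: [-0.5, -0.9, 0.4]
width: 81.1
gripper_force: 0.0
```

Request:
{"api": "move_arm", "payload": {
  "targets": "0.9 0 0 -2.5 0 0 0; 0.9 0 0 -2.5 0 0 0; 0.9 0 0 -2.5 0 0 0; 0.9 0 0 -2 0 0 0; 0.9 0 0 0 0 0 0"
}}

```text
clock: 32.32
eef_pos: [603.6, -57.0, 379.9]
tool_rot: [3.132, -0.001, 1.412]
force: [-0.5, 0.5, 0.9]
width: 81.3
gripper_force: 0.0
```

Request:
{"api": "move_arm", "payload": {
  "targets": "0.9 0 0 0 0 0 0; 0.9 0 0 0 0 0 0; 0.9 0 0 0 0 0 0; 0.9 0 0 0 0 0 0; 0.9 0 0 0 0 0 0"
}}

```text
clock: 32.73
eef_pos: [601.0, -57.6, 373.1]
tool_rot: [-3.14, 0.0, 1.412]
force: [0.9, -0.0, 0.2]
width: 81.2
gripper_force: 0.0
```

```bash
python3 - <<'E'
from h import *
s=read_state();print(s['eef_pos'],s['force'],s['clock'])
prev=None
for i in range(6):
    w=shot('wrist',f'e{i}')['color'].astype(float);a=shot('side',f'f{i}')['color'].astype(float)
    if i: print('diff',(np.abs(w-prev[0]).max(-1)>30).sum(),(np.abs(a-prev[1]).max(-1)>30).sum())
    prev=(w,a)
w=load('e5');t=load('w2')['color'][155:182,264:312]
r=cv2.matchTemplate(w['color'],t,cv2.TM_CCOEFF_NORMED);_,m,_,l=cv2.minMaxLoc(r)
print(m,onplane(w,(25+l[0],20.25+l[1]),2,243.5), proj(load('f5'),[[601,-58,227],[601,-58,150],[601,-58,40]]))
E
```

```text
[601.04379967 -57.58355337 373.09190153] [ 8.74246829e-01 -1.07117585e-04  1.56391589e-01] 32.7333
diff 1574 20
diff 1070 15
diff 651 11
diff 297 6
diff 154 1
0.6552349925041199 [604.25238561 -38.07290749 243.5       ] [[296.03168021 185.14723894]
 [295.45551335 206.67776571]
 [294.67536186 235.87814991]]
```

Request:
{"api": "move_arm", "payload": {
  "targets": "0.9 0 0 0 0 0 0; 0.9 0 0 0 0 0 0; 0.9 0 0 0 0 0 0; 0.9 0 0 0 0 0 0; 0.9 0 0 0 0 0 0"
}}

```text
clock: 33.75
eef_pos: [601.5, -57.5, 374.0]
tool_rot: [3.142, 0.0, 1.412]
force: [0.1, -0.5, 0.3]
width: 81.2
gripper_force: 0.0
```

Request:
{"api": "move_arm", "payload": {
  "targets": "0.9 0 0 0 0 0 0; 0.9 0 0 0 0 0 0; 0.9 0 0 0 0 0 0; 0.9 0 0 0 0 0 0; 0.9 0 0 0 0 0 0"
}}

```text
clock: 34.17
eef_pos: [601.4, -57.5, 374.0]
tool_rot: [3.142, -0.0, 1.412]
force: [-0.3, 0.3, -0.6]
width: 81.3
gripper_force: 0.0
```

Request:
{"api": "move_arm", "payload": {
  "targets": "0.9 0 0 0 0 0 0; 0.9 0 0 0 0 0 0; 0.9 0 0 0 0 0 0; 0.9 0 0 0 0 0 0; 0.9 0 0 0 0 0 0"
}}

```text
clock: 34.58
eef_pos: [601.4, -57.5, 374.0]
tool_rot: [3.142, -0.0, 1.412]
force: [-1.0, 0.3, 0.1]
width: 81.0
gripper_force: 0.0
```

Request:
{"api": "move_arm", "payload": {
  "targets": "0.9 0 0 0 0 0 0; 0.9 0 0 0 0 0 0; 0.9 0 0 0 0 0 0; 0.9 0 0 0 0 0 0; 0.9 0 0 0 0 0 0"
}}

```text
clock: 35.0
eef_pos: [601.4, -57.5, 374.0]
tool_rot: [3.142, -0.0, 1.412]
force: [-0.2, 0.2, -0.3]
width: 81.2
gripper_force: 0.0
```

```bash
python3 - <<'E'
from h import *
ws=[];As=[]
for i in range(4): ws.append(shot('wrist',f'g{i}')['color'].astype(float));As.append(shot('side',f'h{i}')['color'].astype(float))
print([(np.abs(ws[i+1]-ws[i]).max(-1)>30).sum() for i in range(3)],[(np.abs(As[i+1]-As[i]).max(-1)>30).sum() for i in range(3)],read_state()['clock'])
d=(np.abs(As[3]-load('s2')['color']).max(-1)>30).astype(np.uint8)
n,l,st,c=cv2.connectedComponentsWithStats(cv2.dilate(d,np.ones((2,2))))
for k in range(1,n):
    if st[k,4]>25: print(st[k],c[k].round())
im=load('h3');y=np.array([.16,.987,0]);O=np.array([601,-58,0])
print(proj(im,[O-45*y+[3,0,140],O+45*y+[3,0,140],O-45*y+[3,0,35],O+45*y+[3,0,35]]).round(), proj(im,[[443,203,125],[447,203,60]]).round())
E
```

```text
[np.int64(42), np.int64(52), np.int64(35)] [np.int64(0), np.int64(0), np.int64(0)] 35.4
[ 83   0  58 140 595] [114.  67.]
[229   0   8   7  30] [232.   3.]
[291   0  11  11  56] [295.   4.]
[303   3  22  19 132] [314.  10.]
[224   9  77  29 293] [268.  24.]
[148  16  35  84 270] [165.  54.]
[305  21  19  14 100] [315.  29.]
[287  69  28  19 337] [300.  80.]
[313  99   9   8  39] [317. 102.]
[274 104   9  17  49] [277. 111.]
[282 104   7  17  72] [285. 112.]
[310 105   9  15  61] [313. 111.]
[282 115  30  26 204] [295. 125.]
[313 117  11  10  50] [318. 122.]
[136 123   5   9  26] [138. 127.]
[276 122   7  13  44] [280. 127.]
[309 131   8   8  40] [312. 134.]
[293 179  11   8  38] [297. 183.]
[215 193  16  40 223] [222. 211.]
[289 202  28  44 356] [297. 227.]
[216 218   8   9  41] [220. 222.]
[261 247  35  17  86] [279. 255.]
[282 261  25  12  62] [295. 266.]
[194 299  11   5  32] [199. 301.]
[149 301  14   2  28] [156. 302.]
[[302. 215.]
 [291. 204.]
 [301. 243.]
 [290. 231.]] [[219. 195.]
 [221. 211.]]
```

Request:
{"api": "move_arm", "payload": {
  "targets": "0.9 0 0 0 0 0 0; 0.9 0 0 0 0 0 0; 0.9 0 0 0 0 0 0; 0.9 0 0 0 0 0 0; 0.9 0 0 0 0 0 0"
}}

```text
clock: 35.82
eef_pos: [601.4, -57.5, 374.0]
tool_rot: [3.142, 0.0, 1.412]
force: [0.3, -0.1, 0.4]
width: 81.1
gripper_force: 0.0
```

Request:
{"api": "move_arm", "payload": {
  "targets": "0.9 0 0 0 0 0 0; 0.9 0 0 0 0 0 0; 0.9 0 0 0 0 0 0; 0.9 0 0 0 0 0 0; 0.9 0 0 0 0 0 0"
}}

```text
clock: 36.23
eef_pos: [601.5, -57.6, 374.0]
tool_rot: [3.141, -0.0, 1.412]
force: [-0.6, -0.1, -0.3]
width: 81.2
gripper_force: 0.0
```

Request:
{"api": "move_arm", "payload": {
  "targets": "0.9 0 0 0 0 0 0; 0.9 0 0 0 0 0 0; 0.9 0 0 0 0 0 0; 0.9 0 0 0 0 0 0; 0.9 0 0 0 0 0 0"
}}

```text
clock: 36.65
eef_pos: [601.4, -57.6, 374.0]
tool_rot: [3.142, 0.0, 1.412]
force: [0.4, 0.3, -0.2]
width: 81.2
gripper_force: 0.0
```

Request:
{"api": "move_arm", "payload": {
  "targets": "0.9 0 0 0 0 0 0; 0.9 0 0 0 0 0 0; 0.9 0 0 0 0 0 0; 0.9 0 0 0 0 0 0; 0.9 0 0 0 0 0 0"
}}

```text
clock: 37.07
eef_pos: [601.4, -57.6, 374.0]
tool_rot: [3.142, 0.0, 1.412]
force: [0.2, 1.3, -0.6]
width: 81.0
gripper_force: 0.0
```

Request:
{"api": "move_arm", "payload": {
  "targets": "0.9 0 0 0 0 0 0; 0.9 0 0 0 0 0 0; 0.9 0 0 0 0 0 0; 0.9 0 0 0 0 0 0; 0.9 0 0 0 0 0 0"
}}

```text
clock: 37.48
eef_pos: [601.4, -57.6, 374.0]
tool_rot: [3.142, 0.0, 1.412]
force: [-0.7, -0.1, -0.1]
width: 81.0
gripper_force: 0.0
```

```bash
python3 - <<'E'
from h import *
ws=[]
for i in range(8): ws.append(cams.get_image('wrist')['color'].astype(float))
for i in range(7):
    d=np.abs(ws[i+1]-ws[i]).max(-1)>30; yy,xx=np.nonzero(d); print(d.sum(),(np.median(xx),np.median(yy),xx.std(),yy.std()) if d.any() else '')
print((np.abs(ws[0]-load('g3')['color']).max(-1)>30).sum())
E
```

```text
28 (np.float64(297.0), np.float64(380.0), np.float64(157.49332266376715), np.float64(86.20658475489005))
42 (np.float64(323.5), np.float64(360.0), np.float64(162.42073419966798), np.float64(74.2403707766955))
36 (np.float64(169.0), np.float64(379.0), np.float64(151.16811373802054), np.float64(82.36249296198834))
43 (np.float64(279.0), np.float64(366.0), np.float64(153.28706672198186), np.float64(87.9010887655295))
31 (np.float64(309.0), np.float64(369.0), np.float64(169.47256737481692), np.float64(43.00920696147203))
33 (np.float64(257.0), np.float64(359.0), np.float64(160.58775195814758), np.float64(87.938349721261))
39 (np.float64(200.0), np.float64(371.0), np.float64(142.36640969277127), np.float64(65.30459658634851))
29
```

The frame-to-frame differences are only camera noise scattered over the picture, so everything is at rest.

```bash
python3 -c "
from cell import order
print(order.finish_job())"
```

```text
the job is handed in; nothing more can be done
None
```

The stencil now hangs at rest on the rail by the S-hook, clear of the plate already there, and the job was handed in at about 38 s; I confirmed the final hang from forces and image comparison, having used all my picture views before then.

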